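# Book in the food samples

## Robot

A 6-joint arm with a two-finger parallel gripper is mounted at the origin on a cart in front of the work surface, level with it; the furniture and walls round the work are solid. World frame = base frame: x ahead of the robot, y to its left, z up, the work surface at z = 0. Lengths are in m, angles in rad, forces in N, time in s.
With the tool pointing down it reaches from about 0.35 to 0.775 m from the base axis. Payload 5.5 kg.
Tool frame: the origin (TCP) lies at the very end of the fingers, on their centre line; the grasp point (between the pads) lies 19 mm behind it; y points along the fingers, z is the direction in which the jaws open and shut, and the axes are right-handed (so a half turn about y gives the same grasp; the last joint's range is limited). The gripper opens to 85 mm and grips with 20 to 120 N. Pads are 22 mm wide; open, the fingers measure 114 mm over their backs; the gripper's body (76 mm by 85 mm) begins 54 mm behind the grasp point. The pads swing forward as they close: fully open they stand 13 mm farther back than shut.
Start: joints at [1.154, 0.313, 0.046, 1.304, 0, 1.431], TCP at [0.157, 0.553, 0.231] pointing down, gripper open.
Joint ranges: [-2.76, 2.76], [-0.86, 1.69], [-1.03, 1.26], [-2.2, 2.34], [-1.47, 1.5], [-3.14, 3.14]. Speed limits (rad/s): [2.57, 2.57, 3.14, 3.14, 3.14, 3.14].

## Interface

Orientations are given as a unit quaternion [w, x, y, z].
In Python, from workcell import env gives the robot as it stands.
- The arm moves only by the shell command python3 -m inch 'ROWS' [OPENING] [FORCE]. ROWS is JSON, a list that holds one entry, the list of rows, each a list of 4 numbers: the shift along the tool's x, y, z in mm, then the turn about the tool's y in degrees. In form: [[[tx, ty, tz, spin], ...]]. A call has 1 to 10 rows; each row is the pose to reach, as a shift and turn from the pose commanded when the call began, along the tool's axes at that moment; what a row does not reach only later rows make up. A row lasts 1/10 s, in which the tool goes at most 50 mm and 8.59 degrees, less where a joint would pass 70% of its speed; a pose out of reach is approached as far as the arm can. A call with a gripper value outside its range is refused whole. OPENING is the finger opening in mm, from 0 to 85.4, set as the call begins (- or left out, the last holds). The fingers move at their own pace and stop on an object; FORCE is the grip in N (left out, the last holds). Time passes only in rows, so rows that repeat a pose let the fingers close. It gives the time, the measured TCP pose, the force and the opening at its end, in the units of the state.
- env.get_state(): the state, without advancing time (a new reading comes with each control period).
- env.read_camera(name): name is "scene" or "top" or "wrist"; returns the picture (400x640x3 uint8, blue, green, red); there is no depth.
- env.camera_model(name): a dict with "fx", "fy", "cx", "cy" (pixels), "R" (3x3) and "t" (3): a world point X has camera coordinates R X + t; the wrist camera has in their place "mount" (4x4, takes a point from camera to tool coordinates, whose origin is the TCP and whose axes are the tool frame's). Camera axes: x right, y down, z forward; pixel columns grow to the right and rows downward; lengths in m; the calibration is good to about 2 mm. The wrist camera is an equidistant fisheye: a pixel r from the principal point sees the ray r / f radians off the axis. A picture is of the moment at which its call begins: read the wrist's pose just before it. camera_model takes no time and is no camera call.
- env.hand_in(): hands the job in, once; it reports no verdict.
The state is a dict: "clock": time; "joint_pos": joint angles; "qvel": joint speeds; "tau": joint torques, N m; "tcp_pos": TCP position; "orientation": TCP orientation; "wrist_force": force on the tool from outside, world axes, zero at the start; "ft_torque": the same for the moment, N m; "finger_gap": finger opening in m.
Only numpy, scipy, OpenCV 4.12 (cv2) and the standard library are available. Lean on these libraries where they do the work, as an engineer would, in place of code of your own. Each camera call takes 0.05 s, during which the arm holds its last target.

## Task

Book in the day's food samples: in the open ring binder, take the two divider leaves by their tabs and turn them over the rings one after the other, first the upper and then the lower, until each lies flat on the left with its green face up. Stack all the sample boxes there are, lids up, squarely in one column on the mat with the yellow outline, in any order, and set the roll of labels flat in the middle of the column's top. Lay the marker pen flat on the green face that now lies uppermost in the binder, and leave the kitchen timer and the steel cup standing where they are.

Things in the scene. Friction and masses are not known exactly. Their poses are not given: they have to be found in the camera images.
- rings (a point): Ring binder lying open and flat on the worktop, fixed: blue covers 190 (x) by 288 mm (y), 4 mm thick, with a 20 mm high stack of sheets on either side (sheets to 94 mm from the ring line). This point is the middle of the ring line (the line that the leaves turn about), 24 mm above the worktop. Axes: x along the ring line (away from the robot, give or take 0.2 rad), y to the left, z up. The three steel rings stand 12 mm above this point.
- top_leaf (a joint): The upper of the two stiff divider leaves, turning about the ring line. 0 = lying flat on the right-hand stack, orange face up; pi = turned right over, flat on the left-hand stack, green face up. Plate 144 mm (along the rings) by 94 mm, 2.4 mm thick, 50 g, outer edge 102 mm from the ring line. Slightly stiff hinge (damped); let go in mid-turn, it sinks to whichever side it leans.
- top_leaf_tab (a point): Grip tab of the upper leaf (the tab nearer the robot): a white round bar, 10 mm thick and 30 mm long along the rings, on a 20 mm wide tongue that stands out from the leaf's outer edge; pinch the bar by its two ends and the leaf can swing between the fingers. This point is in the bar's middle, 124 mm from the ring line. It sticks out past the sheets about 20 mm above the blue cover, so fingers fit down on both sides of it. Frame turns with the leaf (its x along the rings).
- under_leaf (a joint): The lower of the two divider leaves, underneath the upper one at the start; same leaf, same joint values (0 right, orange up; pi left, green up).
- under_leaf_tab (a point): Grip tab of the lower leaf (the tab farther from the robot); same shape; this point in the bar's middle, 124 mm from the ring line.
- under_leaf_back (a point): Middle of the green face of the lower leaf (144 mm along x by 94 mm along y), 55 mm from the ring line. Frame of the leaf: x along the rings, y across, the green face looks along its -z (so up once the leaf is turned over).
- mat_top (a point): Dark rubber mat with a yellow outline, fixed, 90 (x) by 124 mm (y), 4 mm thick: the place for the column of boxes. This point is the centre of its top, 4 mm above the worktop; the boxes' long side belongs along its y.
- marker_mid (a point): Marker pen, red cap end and white barrel, 17 mm thick, 135 mm long along its y, loose, about 30 g, lying on the worktop; point at its centre (8 mm up). It does not roll of its own accord.
- roll_mid (a point): Roll of labels, 60 mm across, 30 mm tall, lying flat and loose, about 80 g; point at its centre, 15 mm above its underside; z up.
- timer_mid (a point): Round kitchen timer, 63 mm wide, 56 mm tall, standing loose beyond the work; a bystander. Point at half height.
- cup_mid (a point): Steel cup, 76 mm wide, 102 mm tall, standing loose near the right-hand front of the worktop; a bystander. Point at half height.
- box_1_mid (a point): Closed food sample box with a green snap lid, about 0.14 kg, loose: 69 (x, lid 68) by 103 (y) by 46 mm tall; body below the lid 62 mm wide, lid rim the top 8 mm; flat top, so boxes stack 46 mm apart. Grasp across the 62 to 68 mm width (along x). Point at its centre, 23 mm above its underside; z up. May be absent (None).
- box_2_mid (a point): Closed food sample box with a blue snap lid, about 0.14 kg, loose: 69 (x, lid 68) by 103 (y) by 46 mm tall; body below the lid 62 mm wide, lid rim the top 8 mm; flat top, so boxes stack 46 mm apart. Grasp across the 62 to 68 mm width (along x). Point at its centre, 23 mm above its underside; z up. May be absent (None).
- box_3_mid (a point): Closed food sample box with a white snap lid, about 0.14 kg, loose: 69 (x, lid 68) by 103 (y) by 46 mm tall; body below the lid 62 mm wide, lid rim the top 8 mm; flat top, so boxes stack 46 mm apart. Grasp across the 62 to 68 mm width (along x). Point at its centre, 23 mm above its underside; z up. May be absent (None).
- box_4_mid (a point): Closed food sample box with a green snap lid, about 0.14 kg, loose: 69 (x, lid 68) by 103 (y) by 46 mm tall; body below the lid 62 mm wide, lid rim the top 8 mm; flat top, so boxes stack 46 mm apart. Grasp across the 62 to 68 mm width (along x). Point at its centre, 23 mm above its underside; z up. May be absent (None).
Mind the look-alikes: they are no part of the job. Leave any purple look-alike of the part that bears roll_mid alone. Leave any orange look-alike of the part that bears box_2_mid alone.

How it is judged:
On the way, in this order (a step that is already met when the one before it is completed fails the run):
1. the upper leaf is turned over to the left (value of joint top_leaf above 2.95 rad and value of joint under_leaf below 1.2 rad), for 0.2 s.
2. the lower leaf is turned over onto it (value of joint each of under_leaf, top_leaf above 2.95 rad), for 0.2 s.
At the end, for the whole second after the job is handed in: Both leaves past 2.95 rad; each box upright (0.1 rad), within 15 mm of the mat centre and 0.2 rad of its long side; label roll flat on top, within 20 mm of the mat centre; marker flat on the lower leaf's green face, within 50 mm along and 45 mm across the rings of its middle; all at rest (all of step 2 and horizontal distance between each of box_1_mid, box_2_mid, box_3_mid, box_4_mid and mat_top below 0.015 m and angle between the y axis of each of box_1_mid, box_2_mid, box_3_mid, box_4_mid and the y axis of mat_top, either way round below 0.2 rad and angle between each of box_1_mid, box_2_mid, box_3_mid, box_4_mid, roll_mid's own z axis and vertical below 0.1 rad and linear speed of each of box_1, box_2, box_3, box_4, roll, marker below 0.02 m/s and horizontal distance between roll_mid and mat_top below 0.02 m and z of roll_mid in the frame of box_1_mid above 0.02 m and z of roll_mid in the frame of box_2_mid above 0.02 m and z of roll_mid in the frame of box_3_mid above 0.02 m and z of roll_mid in the frame of box_4_mid above 0.02 m and x of marker_mid in the frame of under_leaf_back between -0.05 and 0.05 m and y of marker_mid in the frame of under_leaf_back between -0.05 and 0.045 m and z of marker_mid in the frame of under_leaf_back between -0.015 and 0 m and angle between marker_mid's own y axis and vertical between 1.4 and 1.75 rad); the robot touches nothing.
It fails at once if the kitchen timer is pushed away or knocked over (distance of timer_mid from where it was at the start of the episode above 0.03 m or angle between timer_mid's own z axis and vertical above 0.4 rad).
It fails at once if the steel cup is pushed away or knocked over (distance of cup_mid from where it was at the start of the episode above 0.03 m or angle between cup_mid's own z axis and vertical above 0.4 rad).
Of box_1, box_2, box_3, box_4 only 3 to 4 are there at a start; the rules pass over those that are not, and their reading is None.
At some moment in a run one of marker may be knocked a few centimetres aside while the robot is not near it.
Once in a run the grip may slacken for a moment while it holds something.
It also fails if it takes over 208 s, if anything falls off the work surface, if the arm or the gripper's body presses on something with over 40 N, if the wrist force passes 120 N, or if a joint passes its speed limit or range.

## Working session

There is one attempt and no reset: what is moved stays moved. The work goes in short steps, Python scripts to look and compute and a shell command to move; the robot and the scene stay as the last step left them, time stands still between calls to the robot, and variables do not carry over. Pictures are saved under pics/ and viewed, and the job is handed in when it is done.

```bash
ls; mkdir -p pics
python3 - <<'E'
from workcell import env
import cv2,numpy as np
print(env.get_state())
for n in ("scene","top","wrist"):
    m=env.camera_model(n); print(n,m)
    cv2.imwrite(f"pics/{n}0.png",env.read_camera(n))
E
```

```text
pics
{'clock': 0.0, 'joint_pos': array([ 1.15439001e+00,  3.14048216e-01,  4.50064901e-02,  1.30359587e+00,
       -3.20363161e-05,  1.43120722e+00]), 'qvel': array([-0.00086528,  0.00101223,  0.00021913,  0.00137369,  0.00076594,
       -0.00063735]), 'tau': array([-8.76422437e-04, -4.80624032e+01,  2.98536712e+01,  1.93870033e-02,
       -1.79348663e-04, -3.43428087e-05]), 'tcp_pos': array([0.15695437, 0.55264709, 0.23039291]), 'orientation': array([-0.69971519,  0.70097339, -0.09772519,  0.09738967]), 'wrist_force': array([ 0.35112923, -0.55667118,  0.50914196]), 'ft_torque': array([-0.0131527 , -0.02485507, -0.00466741]), 'finger_gap': 0.08543897629097506}
scene {'fx': 437.53641867442883, 'fy': 437.53641867442883, 'cx': 319.1728983142183, 'cy': 201.92238061572587, 'R': array([[-0.52077857, -0.85368879, -0.00226653],
       [-0.54434797,  0.33411325, -0.76945021],
       [ 0.65762829, -0.3994794 , -0.63870278]]), 't': array([0.23014648, 0.35609248, 1.47138436])}
top {'fx': 499.01463425565197, 'fy': 499.01463425565197, 'cx': 327.14506930991007, 'cy': 201.85376012499418, 'R': array([[ 0.02606768, -0.99964854,  0.00482366],
       [-0.99244465, -0.02645794, -0.11980647],
       [ 0.11989198, -0.00166414, -0.99278555]]), 't': array([-0.08758717,  0.5456621 ,  1.78467756])}
wrist {'fx': 309.70691628693146, 'fy': 309.70691628693146, 'cx': 318.37873150284025, 'cy': 199.46939636037715, 'mount': array([[-5.70143554e-04,  9.55981510e-01,  2.93426357e-01,
        -7.61672396e-02],
       [-7.64833982e-04, -2.93426736e-01,  9.55981258e-01,
        -1.43202575e-01],
       [ 9.99999545e-01,  3.20624103e-04,  8.98462507e-04,
        -3.57419366e-04],
       [ 0.00000000e+00,  0.00000000e+00,  0.00000000e+00,
         1.00000000e+00]])}
```

View pics/top0.png

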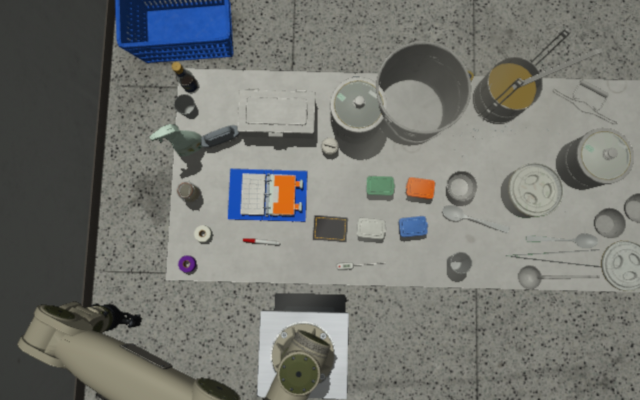

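View pics/scene0.png

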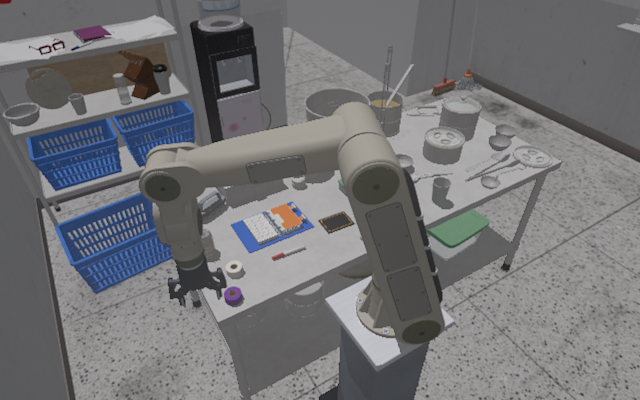

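View pics/wrist0.png

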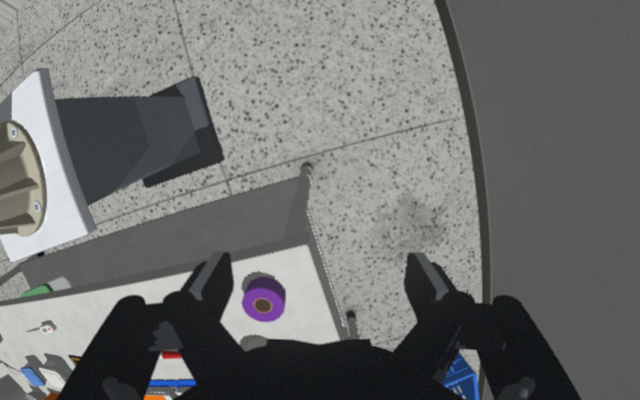

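```bash
cat > h.py <<'E'
from workcell import env
import cv2,numpy as np
from scipy.spatial.transform import Rotation as Rn
def ray(name,px,st=None):
    m=env.camera_model(name)
    u=(px[0]-m['cx'])/m['fx'];v=(px[1]-m['cy'])/m['fy']
    if name!='wrist':
        d=np.array([u,v,1.]);return -m['R'].T@m['t'],m['R'].T@d
    r=np.hypot(u,v);d=np.array([u/r*np.sin(r),v/r*np.sin(r),np.cos(r)]) if r>0 else np.array([0,0,1.])
    M=m['mount'];R,p=tool(st)
    return R@M[:3,3]+p,R@M[:3,:3]@d
def tool(st):
    q=st['orientation'];return Rn.from_quat([q[1],q[2],q[3],q[0]]).as_matrix(),np.array(st['tcp_pos'])
def onz(name,px,z,st=None):
    o,d=ray(name,px,st);return o+d*(z-o[2])/d[2]
def proj(name,X,st=None):
    m=env.camera_model(name);X=np.asarray(X,float)
    if name!='wrist':
        c=m['R']@X+m['t'];return np.array([m['cx']+m['fx']*c[0]/c[2],m['cy']+m['fy']*c[1]/c[2]])
    R,p=tool(st);M=m['mount'];c=M[:3,:3].T@(R.T@(X-p)-M[:3,3])
    th=np.arctan2(np.hypot(c[0],c[1]),c[2]);n=np.hypot(c[0],c[1])+1e-12
    return np.array([m['cx']+m['fx']*th*c[0]/n,m['cy']+m['fy']*th*c[1]/n])
def look(name,fn):
    st=env.get_state();im=env.read_camera(name);cv2.imwrite(f'pics/{fn}.png',im)
    np.save(f'pics/{fn}.npy',{'q':st['orientation'],'p':st['tcp_pos']},allow_pickle=True)
    return st,im
def load(fn):
    d=np.load(f'pics/{fn}.npy',allow_pickle=True).item();return {'orientation':d['q'],'tcp_pos':d['p']},cv2.imread(f'pics/{fn}.png')
def toolmove(target,st=None):
    st=st or env.get_state();R,p=tool(st);return (R.T@(np.array(target)-p))*1000
E
python3 - <<'E'
from h import *
im=cv2.imread('pics/top0.png')
cv2.imwrite('pics/topz.png',cv2.resize(im[130:290,170:490][:, :160],None,fx=5,fy=3.75) if 0 else cv2.resize(im[155:275,175:335],None,fx=5,fy=5,interpolation=cv2.INTER_CUBIC))
cv2.imwrite('pics/topz2.png',cv2.resize(im[155:275,305:465],None,fx=5,fy=5,interpolation=cv2.INTER_CUBIC))
R,p=tool(env.get_state());print(R.round(3))
for n,px,z in [('green',(380,186),.046),('blue',(413,227),.046),('white',(371,229),.046),('orange',(420,188),.046),('mat',(330,228),.004),('roll',(203,233),.03),('pen',(262,241),.008),('ring',(270,195),.024),('cup',(459,265),.102),('timer',(330,146),.056)]: print(n,onz('top',px,z).round(3))
E
```

```text
[[ 0.962 -0.001  0.273]
 [-0.273 -0.001  0.962]
 [-0.    -1.    -0.001]]
green [ 0.609 -0.264  0.046]
blue [ 0.463 -0.384  0.046]
white [ 0.452 -0.233  0.046]
orange [ 0.606 -0.409  0.046]
mat [ 0.455 -0.086  0.004]
roll [0.423 0.373 0.03 ]
pen [0.4   0.161 0.008]
ring [0.569 0.137 0.024]
cup [ 0.332 -0.534  0.102]
timer [ 0.75  -0.078  0.056]
```

View pics/topz.png

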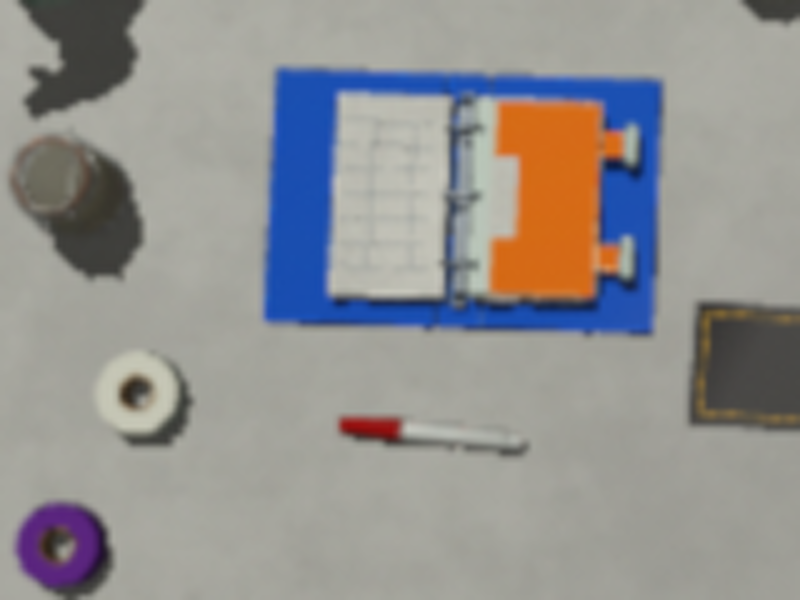

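View pics/topz2.png

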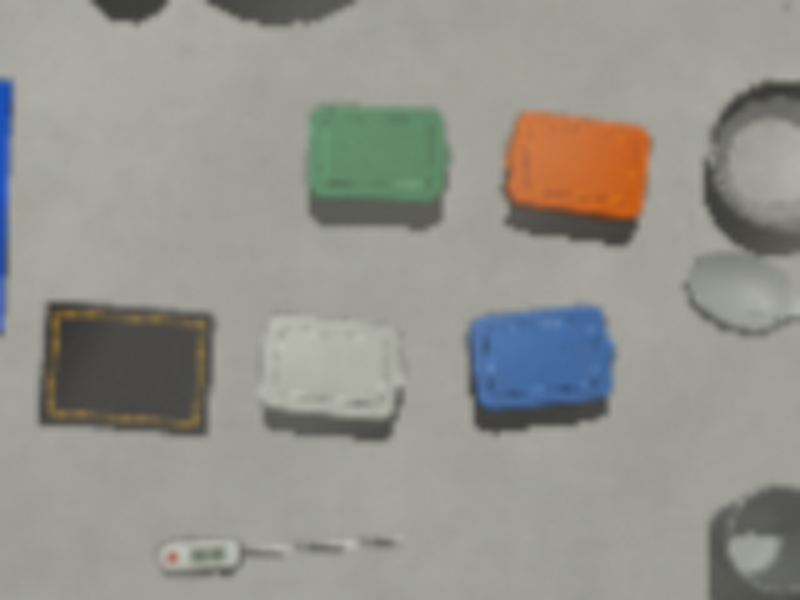

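Run:
```python
from h import *
z2=lambda x,y,ox,oy:((x+.5)/5-.5+ox,(y+.5)/5-.5+oy)
P={}
for n,a,z in [('tabU',(627,258,175,155),.029),('tabL',(632,147,175,155),.029),('cBL',(267,321,175,155),.004),('cBR',(652,331,175,155),.004),('cTL',(278,70,175,155),.004),('cTR',(662,80,175,155),.004)]:
    P[n]=onz('top',z2(*a),z);print(n,P[n].round(4))
c=(P['cBL']+P['cBR']+P['cTL']+P['cTR'])/4;print('center',c)
for a,b in (('cBL','cTL'),('cBR','cTR')):
    d=P[b]-P[a];print(np.degrees(np.arctan2(d[1],d[0])),np.linalg.norm(d))
d=P['cBL']-P['cBR'];print(np.degrees(np.arctan2(-d[0],d[1])),np.linalg.norm(d))
print(P['tabL']-P['tabU'])
st=env.get_state();print(toolmove((0.53,.03,.23)))
```

```text
tabU [0.5297 0.0253 0.029 ]
tabL [0.6116 0.0243 0.029 ]
cBL [0.4787 0.2901 0.004 ]
cBR [0.4788 0.0065 0.004 ]
cTL [0.6665 0.2913 0.004 ]
cTR [0.6666 0.0049 0.004 ]
center [0.57266264 0.14820138 0.004     ]
0.355742030963186 0.18775235068583973
-0.4770528549595903 0.18778695392905898
0.02457288730549816 0.2836269617683215
[ 0.08193548 -0.00099559  0.        ]
[ 501.68300334    1.07881274 -400.88638218]
```

```bash
python3 -m inch '[[[50,0,-40,8],[100,0,-80,16],[150,0,-120,24],[200,0,-160,32],[250,0,-200,40],[300,0,-240,48],[350,0,-280,56],[400,0,-320,64],[450,0,-360,72],[500,0,-400,74]]]' 50; python3 -m inch '[[[0,0,0,0],[0,0,0,0],[0,0,0,0]]]'
```

```text
clock: 1.15
tcp_pos: [0.448, 0.1441, 0.2313]
orientation: [0.5, -0.5, 0.5, -0.5]
wrist_force: [0.6, 0.6, -0.8]
finger_gap: 0.0501
clock: 1.45
tcp_pos: [0.4466, 0.1465, 0.2311]
orientation: [-0.501, 0.501, -0.5, 0.499]
wrist_force: [0.0, -0.2, -0.1]
finger_gap: 0.0501
```

```bash
python3 -m inch '[[[40,15,28,0],[80,30,55,0],[120,50,83,0],[120,50,83,0],[120,50,83,0],[120,50,83,0]]]'
python3 - <<'E'
from h import *
st,im=look('wrist','w1');print(tool(st)[0].round(4),st['tcp_pos'])
for X in [(.5297,.0253,.024),(.6116,.0243,.024)]: print(proj('wrist',X,st))
E
```

```text
clock: 2.05
tcp_pos: [0.5298, 0.028, 0.1816]
orientation: [-0.501, 0.501, -0.499, 0.498]
wrist_force: [-0.1, -0.1, 0.7]
finger_gap: 0.0497
[[ 4.8e-03 -6.0e-04  1.0e+00]
 [-1.0e+00  6.0e-04  4.8e-03]
 [-6.0e-04 -1.0e+00 -6.0e-04]] [0.52981307 0.02798805 0.18158328]
[319.64698357 185.65789738]
[399.3425574 187.3709011]
```

View pics/w1.png

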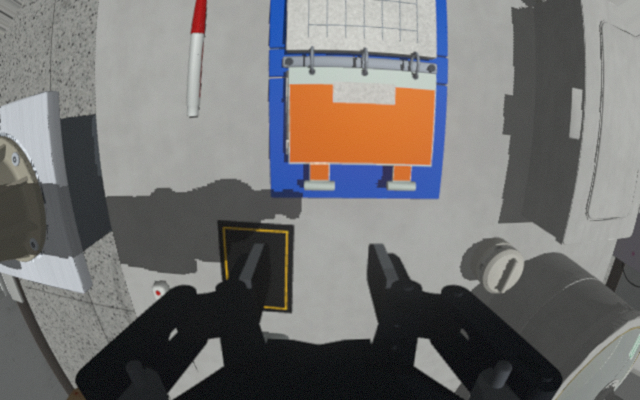

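Run:
```python
from h import *
st,im=load('w1')
cv2.imwrite('pics/w1z.png',cv2.resize(im[150:210,260:460],None,fx=4,fy=4,interpolation=cv2.INTER_CUBIC))
```

```text
(no output)
```

View pics/w1z.png

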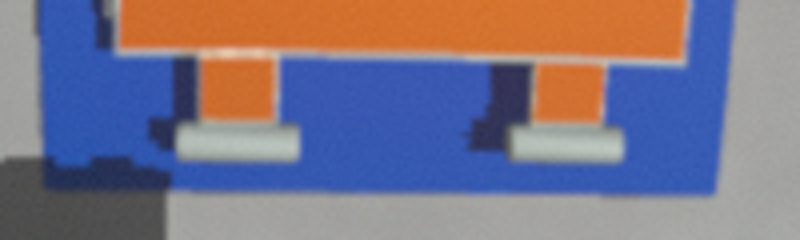

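Run:
```python
from h import *
st,im=load('w1')
a=onz('wrist',(319.1,185.1),.025,st);b=onz('wrist',(401.1,185.6),.024,st);print(a,b)
l=onz('wrist',(304,185.1),.025,st);r=onz('wrist',(334.7,185.1),.025,st);print(r-l)
# rings
for p in [(311,60),(364,60),(419,62)]: print(onz('wrist',p,.030,st))
s=env.get_state()
print(toolmove((a[0],a[1],.011),s), s['tcp_pos'])
```

```text
[0.52914613 0.02613128 0.025     ] [0.6133439  0.02620425 0.024     ]
[0.03069782 0.00018389 0.        ]
[0.52090611 0.14844202 0.03      ]
[0.57052747 0.14962105 0.03      ]
[0.62467088 0.15171154 0.03      ]
[  1.99262888 170.94768256  -0.87512119] [0.52996803 0.02805982 0.18194868]
```

```bash
python3 -m inch '[[[2,45,-1,0],[2,90,-1,0],[2,130,-1,0],[2,155,-1,0],[2,165,-1,0],[2,169,-1,0],[2,169,-1,0],[2,169,-1,0]]]' 50; python3 -m inch '[[[0,0,0,0],[0,0,0,0],[0,0,0,0],[0,0,0,0],[0,0,0,0],[0,0,0,0]]]' 20 30;  python3 - <<'E'
from h import *
st,im=look('wrist','w2')
cv2.imwrite('pics/w2z.png',cv2.resize(im[100:300,220:460],None,fx=3,fy=3,interpolation=cv2.INTER_CUBIC))
E
```

```text
clock: 2.9
tcp_pos: [0.5311, 0.0244, 0.014]
orientation: [0.501, -0.5, 0.498, -0.5]
wrist_force: [0.6, -0.2, 0.1]
finger_gap: 0.05
clock: 3.5
tcp_pos: [0.5304, 0.0241, 0.0137]
orientation: [0.501, -0.5, 0.499, -0.5]
wrist_force: [-1.9, 1.3, 5.9]
finger_gap: 0.0284
```

View pics/w2z.png

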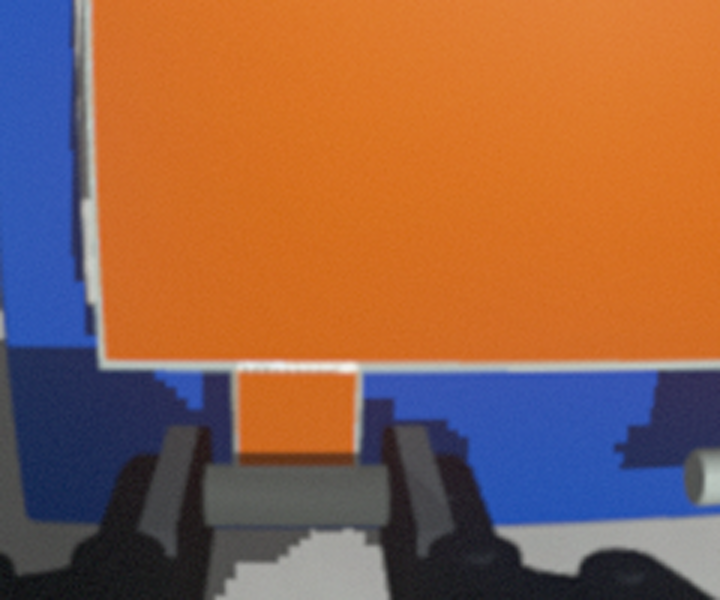

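```bash
python3 -m inch '[[[-1,-13,0,0],[-3,-26,0,0],[-6,-38,0,0],[-11,-50,0,0],[-17,-62,0,0],[-24,-73,0,0],[-32,-83,0,0],[-41,-92,0,0],[-51,-100,0,0],[-62,-107,0,0]]]' 20 30;  python3 - <<'E'
from h import *
st,im=look('wrist','w3')
E
```

```text
clock: 4.55
tcp_pos: [0.5303, 0.0866, 0.1204]
orientation: [0.501, -0.5, 0.499, -0.5]
wrist_force: [6.3, 0.2, -2.8]
finger_gap: 0.0284
```

View pics/w3.png

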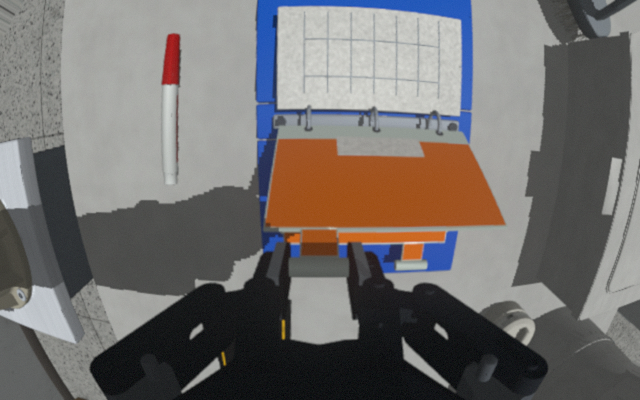

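```bash
python3 -m inch '[[[-12,-6,0,0],[-24,-10,0,0],[-36,-14,0,0],[-49,-16,0,0],[-62,-17,0,0],[-75,-16,0,0],[-88,-14,0,0],[-100,-10,0,0],[-112,-6,0,0],[-124,0,0,0]]]'; python3 -m inch '[[[-11,7,0,0],[-21,15,0,0],[-30,24,0,0],[-38,34,0,0],[-45,45,0,0],[-51,57,0,0],[-56,69,0,0],[-59,82,0,0],[-61,94,0,0],[-62,107,0,0]]]'
python3 - <<'E'
from h import *
st,im=look('wrist','w4')
print(st)
E
```

```text
clock: 5.6
tcp_pos: [0.5308, 0.2117, 0.1214]
orientation: [0.502, -0.499, 0.499, -0.5]
wrist_force: [3.8, 0.6, 5.5]
finger_gap: 0.0288
clock: 6.6
tcp_pos: [0.5311, 0.2751, 0.0135]
orientation: [0.503, -0.499, 0.499, -0.499]
wrist_force: [5.8, 5.6, 1.8]
finger_gap: 0.0294
{'clock': 6.6, 'joint_pos': array([ 0.34249579,  0.50157045, -0.23429747,  0.82922695,  0.00264967,
        1.90930514]), 'qvel': array([ 0.00907035,  0.15060978, -0.12885375, -0.2751423 , -0.01589525,
        0.01225754]), 'tau': array([-1.60687689e+00, -5.17429590e+01,  1.99549735e+01,  3.47036876e+00,
       -8.38949326e-01,  1.00000187e-03]), 'tcp_pos': array([0.53111327, 0.27514452, 0.01348825]), 'orientation': array([ 0.50321786, -0.49877246,  0.49897599, -0.49901981]), 'wrist_force': array([5.75382811, 5.56932436, 1.81284328]), 'ft_torque': array([ 1.01991629, -1.08131337, -0.03538341]), 'finger_gap': 0.029406946941987797}
```

View pics/w4.png

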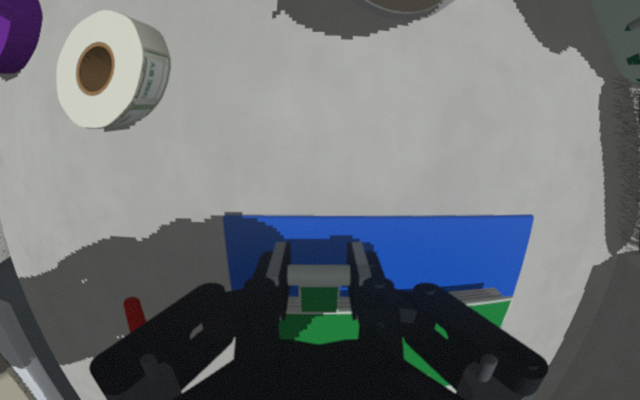

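```bash
python3 -m inch '[[[0,0,0,0],[0,0,0,0],[0,0,0,0],[0,-30,0,0],[0,-75,0,0],[0,-120,0,0],[0,-170,0,0],[45,-170,15,0],[90,-170,30,0],[135,-170,45,0]]]' 50; python3 -m inch '[[[45,0,15,0],[80,0,25,0],[114,0,37,0],[114,0,37,0],[114,0,37,0],[114,0,37,0]]]'
python3 - <<'E'
from h import *
st,im=look('wrist','w5');print(st['tcp_pos'])
E
```

```text
clock: 7.65
tcp_pos: [0.574, 0.1363, 0.183]
orientation: [0.501, -0.501, 0.499, -0.499]
wrist_force: [1.5, 1.2, 0.2]
finger_gap: 0.05
clock: 8.25
tcp_pos: [0.6108, 0.0242, 0.1821]
orientation: [-0.501, 0.501, -0.5, 0.499]
wrist_force: [-0.1, 0.8, 0.2]
finger_gap: 0.0499
[0.61078443 0.02421261 0.18208936]
```

View pics/w5.png

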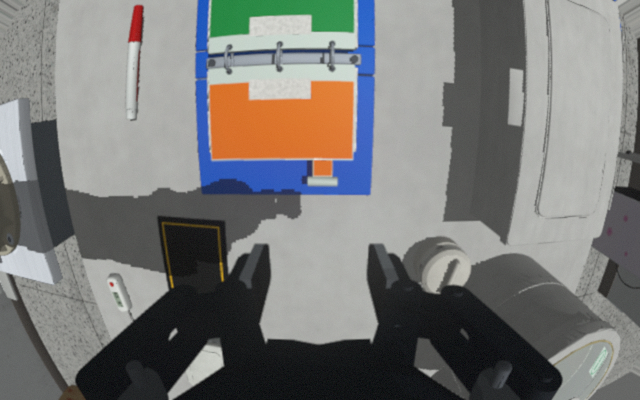

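Run:
```python
from h import *
st,im=load('w5')
b=onz('wrist',(322,181),.024,st);print(b)
print(toolmove((b[0],b[1],.0125),st))
```

```text
[0.61288479 0.02622208 0.024     ]
[ -1.90423115 169.58745786   2.3382293 ]
```

```bash
python3 -m inch '[[[-3,45,2,0],[-3,90,2,0],[-3,130,2,0],[-3,155,2,0],[-3,165,2,0],[-3,169,2,0],[-3,169,2,0],[-3,169,2,0]]]' 50; python3 -m inch '[[[0,0,0,0],[0,0,0,0],[0,0,0,0],[0,0,0,0],[0,0,0,0],[0,0,0,0]]]' 20 30; python3 -m inch '[[[-1,-13,0,0],[-3,-26,0,0],[-6,-38,0,0],[-11,-50,0,0],[-17,-62,0,0],[-24,-73,0,0],[-32,-83,0,0],[-41,-92,0,0],[-51,-100,0,0],[-62,-107,0,0]]]'
python3 - <<'E'
from h import *
st,im=look('wrist','w6')
E
```

```text
clock: 9.1
tcp_pos: [0.6151, 0.0266, 0.0151]
orientation: [0.501, -0.5, 0.498, -0.5]
wrist_force: [1.0, -0.4, 0.6]
finger_gap: 0.0498
clock: 9.7
tcp_pos: [0.6144, 0.0263, 0.0149]
orientation: [0.501, -0.5, 0.499, -0.5]
wrist_force: [-1.3, 0.0, 5.2]
finger_gap: 0.0293
clock: 10.7
tcp_pos: [0.6143, 0.0889, 0.1214]
orientation: [0.501, -0.5, 0.499, -0.5]
wrist_force: [5.4, -1.8, -2.0]
finger_gap: 0.0284
```

View pics/w6.png

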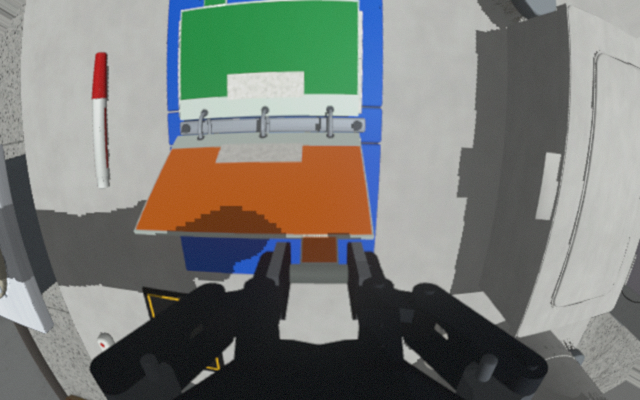

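```bash
python3 -m inch '[[[-12,-6,0,0],[-24,-10,0,0],[-36,-14,0,0],[-49,-16,0,0],[-62,-17,0,0],[-75,-16,0,0],[-88,-14,0,0],[-100,-10,0,0],[-112,-6,0,0],[-124,0,0,0]]]'; python3 -m inch '[[[-11,7,0,0],[-21,15,0,0],[-30,24,0,0],[-38,34,0,0],[-45,45,0,0],[-51,57,0,0],[-56,69,0,0],[-59,82,0,0],[-61,94,0,0],[-62,107,0,0]]]'; python3 -m inch '[[[0,0,0,0],[0,0,0,0],[0,0,0,0],[0,-30,0,0],[0,-75,0,0],[0,-120,0,0],[0,-170,0,0],[45,-170,0,0],[90,-170,0,0],[135,-170,0,0]]]' 50
python3 - <<'E'
from h import *
st,im=look('wrist','w7')
E
```

```text
clock: 11.75
tcp_pos: [0.6149, 0.2143, 0.1229]
orientation: [0.503, -0.499, 0.499, -0.5]
wrist_force: [3.4, 1.9, 5.8]
finger_gap: 0.0283
clock: 12.75
tcp_pos: [0.6153, 0.2787, 0.0151]
orientation: [0.504, -0.498, 0.499, -0.498]
wrist_force: [6.4, 8.2, 2.7]
finger_gap: 0.0284
clock: 13.75
tcp_pos: [0.6128, 0.1382, 0.1842]
orientation: [0.501, -0.501, 0.499, -0.499]
wrist_force: [1.3, -0.3, -0.1]
finger_gap: 0.0503
```

View pics/w7.png

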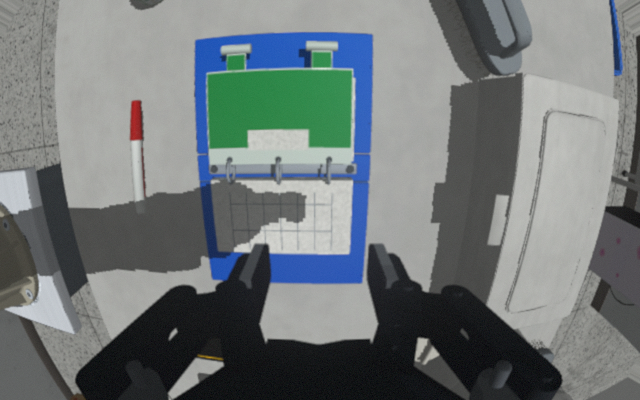

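Run:
```python
from h import *
st,im=load('w7');print(st['tcp_pos'])
cv2.imwrite('pics/w7z.png',cv2.resize(im[85:235,90:190],None,fx=4,fy=4,interpolation=cv2.INTER_CUBIC))
for p in [(320,47),(236,50)]: print('bars',onz('wrist',p,.024,st))
for p in [(136,100),(140,212)]: print(onz('wrist',p,.0085,st))
for p in [(230,165),(278,165),(327,163)]: print('ring',onz('wrist',p,.036,st))
for p in [(352,68),(208,74),(208,150),(353,150)]: print('leaf',onz('wrist',p,.026,st))
```

```text
[0.61279524 0.13820536 0.1842375 ]
bars [0.61257819 0.2730422  0.024     ]
bars [0.53019968 0.27318329 0.024     ]
[0.40291221 0.23328268 0.0085    ]
[0.39167146 0.09823636 0.0085    ]
ring [0.52470273 0.15884416 0.036     ]
ring [0.5726873  0.15829706 0.036     ]
ring [0.61971926 0.16025957 0.036     ]
leaf [0.64323338 0.25228026 0.026     ]
leaf [0.50148342 0.25063125 0.026     ]
leaf [0.49874121 0.17308153 0.026     ]
leaf [0.64544719 0.17172018 0.026     ]
```

View pics/w7z.png

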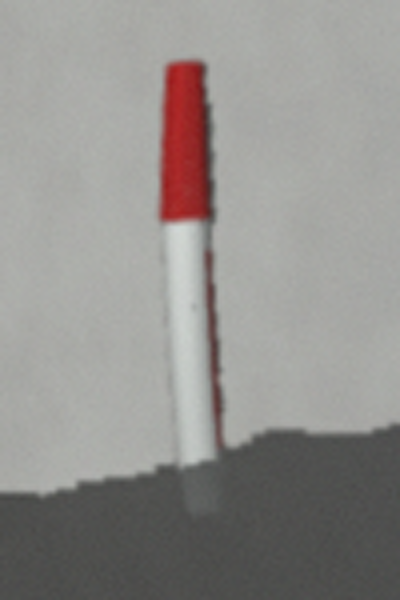

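```bash
python3 -m inch '[[[-6,0,-45,2],[-12,10,-90,4],[-18,30,-135,5],[-24,60,-180,5],[-28,84,-216,5],[-28,84,-216,5],[-28,84,-216,5],[-28,84,-216,5]]]' 45
python3 - <<'E'
from h import *
st,im=look('wrist','w8');print(st['tcp_pos'],tool(st)[0][:,2])
E
```

```text
clock: 14.6
tcp_pos: [0.3993, 0.1672, 0.1005]
orientation: [-0.479, 0.477, -0.52, 0.521]
wrist_force: [0.0, 0.4, -0.3]
finger_gap: 0.0447
[0.39927319 0.1671782  0.10054815] [ 0.99637265 -0.08504107  0.00309135]
```

View pics/w8.png

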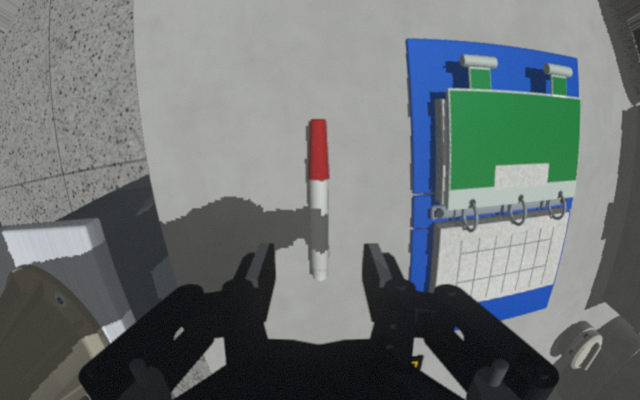

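Run:
```python
from h import *
st,im=load('w8')
a=onz('wrist',(317.5,119),.0085,st);b=onz('wrist',(320,280),.0085,st);print(a,b,np.linalg.norm(a-b))
m=(a+b)/2;print(m,toolmove((m[0],m[1],.004),st))
```

```text
[0.403269   0.23320619 0.0085    ] [0.39371239 0.09567546 0.0085    ] 0.1378623567514077
[0.39849069 0.16444082 0.0085    ] [ 2.89074561 96.54314702 -0.84532908]
```

```bash
python3 -m inch '[[[2,35,-1,0],[2,65,-1,0],[2,85,-1,0],[2,93,-1,0],[2,95,-1,0],[2,95,-1,0]]]' 45;python3 -m inch '[[[0,0,0,0],[0,0,0,0],[0,0,0,0],[0,0,0,0],[0,0,0,0],[0,0,0,0],[0,-10,0,0],[0,-40,0,0],[0,-80,0,0],[0,-95,0,0]]]' 8 35
python3 - <<'E'
from h import *
st,im=look('wrist','w9');print(st['tcp_pos'],tool(st)[0][:,2])
E
```

```text
clock: 15.25
tcp_pos: [0.3976, 0.1651, 0.005]
orientation: [-0.479, 0.478, -0.521, 0.521]
wrist_force: [-0.0, -0.7, 0.3]
finger_gap: 0.0453
clock: 16.25
tcp_pos: [0.3976, 0.1654, 0.103]
orientation: [-0.48, 0.477, -0.52, 0.521]
wrist_force: [0.6, 0.6, -0.2]
finger_gap: 0.0137
[0.39759936 0.16538022 0.10298928] [ 0.99640828 -0.08458029  0.00408941]
```

View pics/w9.png

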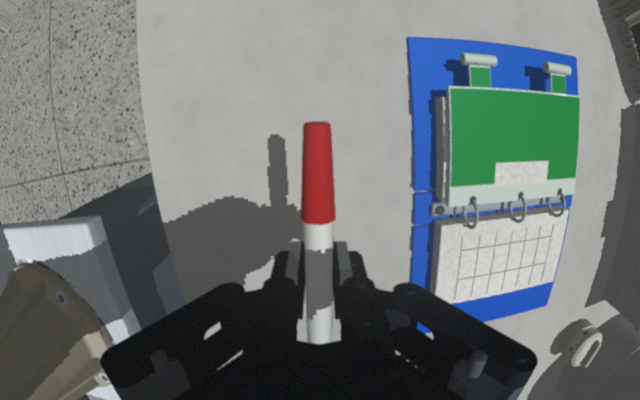

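```bash
python3 -m inch '[[[-5,-10,17,-8],[-10,-10,34,-16],[-16,-10,51,-24],[-22,-10,68,-32],[-27,-10,85,-40],[-32,-10,102,-48],[-38,-10,119,-56],[-44,-10,136,-64],[-49,-10,153,-72],[-55,-10,169,-80]]]';python3 -m inch '[[[0,0,0,-8],[0,0,0,-15],[0,0,0,-15],[0,0,0,-15],[0,0,0,-15]]]'
python3 - <<'E'
from h import *
st,im=look('wrist','w10');print(st['tcp_pos'],tool(st)[0][:,2],st['joint_pos'])
print(toolmove((.571,.205,.034),st))
E
```

```text
clock: 17.3
tcp_pos: [0.5693, 0.2055, 0.1088]
orientation: [-0.701, 0.702, -0.09, 0.089]
wrist_force: [0.1, 0.9, -0.2]
finger_gap: 0.0141
clock: 17.8
tcp_pos: [0.5689, 0.2054, 0.1092]
orientation: [0.707, -0.707, -0.0, 0.0]
wrist_force: [0.0, -0.2, -1.1]
finger_gap: 0.014
[0.56887895 0.20542221 0.1091981 ] [-4.58208458e-04  9.99999895e-01  1.19971511e-05] [ 2.13822187e-01  4.30527652e-01 -8.75537505e-02  1.05311890e+00
  9.98010319e-05  2.13363956e-01]
[ 2.15213102 75.19720374 -0.4240855 ]
```

View pics/w10.png

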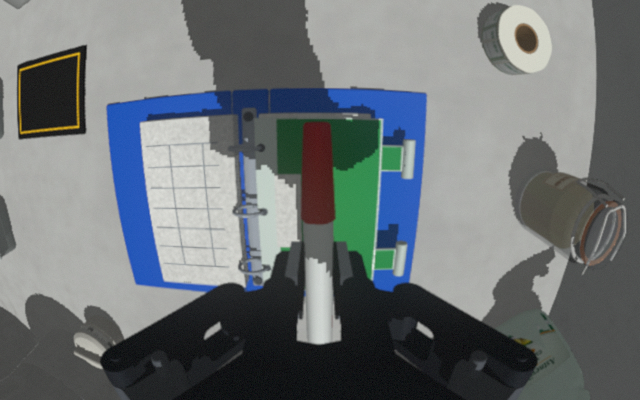

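```bash
python3 -m inch '[[[2,30,0,0],[2,55,0,0],[2,68,0,0],[2,72,0,0],[2,72,0,0]]]'; python3 -m inch '[[[0,2,0,0],[0,2,0,0]]]'; python3 -m inch '[[[0,1,0,0],[0,2,0,0]]]'
```

```text
clock: 18.35
tcp_pos: [0.571, 0.2054, 0.0372]
orientation: [-0.707, 0.707, 0.001, -0.001]
wrist_force: [-0.0, 0.4, -0.4]
finger_gap: 0.0138
clock: 18.55
tcp_pos: [0.572, 0.2057, 0.0363]
orientation: [0.707, -0.707, -0.001, 0.0]
wrist_force: [0.2, 0.9, 0.6]
finger_gap: 0.0141
clock: 18.75
tcp_pos: [0.5716, 0.2056, 0.0339]
orientation: [0.707, -0.707, -0.001, 0.0]
wrist_force: [0.6, 0.0, -0.1]
finger_gap: 0.0137
```

```bash
python3 -m inch '[[[0,1,0,0],[0,2,0,0],[0,2,0,0]]]'; python3 -m inch '[[[0,1,0,0],[0,2,0,0],[0,2,0,0]]]'
```

```text
clock: 19.05
tcp_pos: [0.5713, 0.2055, 0.032]
orientation: [0.707, -0.707, -0.001, 0.001]
wrist_force: [-0.9, 0.1, 4.8]
finger_gap: 0.0142
clock: 19.35
tcp_pos: [0.5715, 0.2055, 0.0318]
orientation: [0.707, -0.707, -0.001, 0.0]
wrist_force: [-5.0, -1.2, 16.1]
finger_gap: 0.0137
```

```bash
python3 -m inch '[[[0,-2,0,0],[0,-2,0,0]]]'; python3 -m inch '[[[0,0,0,0],[0,0,0,0],[0,0,0,0],[0,-15,0,0],[0,-50,0,0],[0,-95,0,0],[0,-140,0,0],[0,-140,0,0]]]' 35
python3 - <<'E'
from h import *
st,im=look('wrist','w11');print(st['tcp_pos'])
E
```

```text
clock: 19.55
tcp_pos: [0.5717, 0.2056, 0.032]
orientation: [0.707, -0.707, -0.001, 0.0]
wrist_force: [-1.8, 0.1, 7.2]
finger_gap: 0.0141
clock: 20.35
tcp_pos: [0.575, 0.2063, 0.1783]
orientation: [0.708, -0.706, -0.005, -0.003]
wrist_force: [0.9, -0.5, 0.3]
finger_gap: 0.0349
[0.57504934 0.20632565 0.17832495]
```

View pics/w11.png

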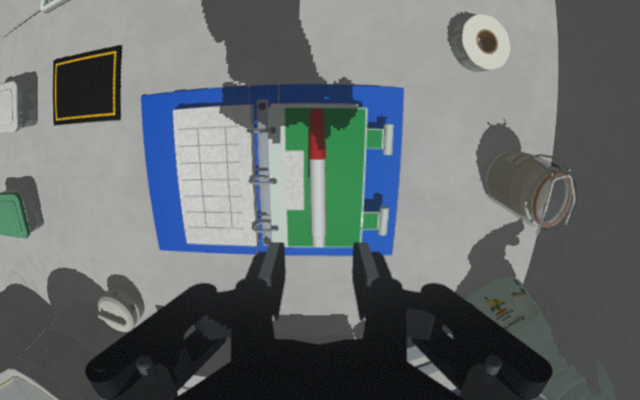

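```bash
python3 -m inch '[[[-12,-20,-40,8],[-24,-20,-80,16],[-36,-20,-120,24],[-48,-20,-160,32],[-60,-20,-200,40],[-72,-20,-240,48],[-84,-20,-280,56],[-96,-20,-320,64],[-108,-20,-365,72],[-121,-20,-410,80]]]' 85; python3 -m inch '[[[0,0,0,8],[0,0,0,10],[0,0,0,10],[0,0,0,10],[0,0,0,10]]]'
python3 - <<'E'
from h import *
st,im=look('wrist','w12');print(st['tcp_pos'],tool(st)[0])
E
```

```text
clock: 21.4
tcp_pos: [0.4499, -0.2059, 0.1898]
orientation: [-0.541, 0.541, -0.456, 0.455]
wrist_force: [1.2, -0.3, 0.7]
finger_gap: 0.0852
clock: 21.9
tcp_pos: [0.451, -0.2043, 0.1907]
orientation: [-0.501, 0.501, -0.499, 0.499]
wrist_force: [-0.4, -0.8, 0.2]
finger_gap: 0.0851
[ 0.45104314 -0.20430341  0.19068439] [[ 3.89715778e-03 -8.56958137e-04  9.99992039e-01]
 [-9.99992179e-01  6.70569652e-04  3.89773298e-03]
 [-6.73904507e-04 -9.99999408e-01 -8.54338119e-04]]
```

View pics/w12.png

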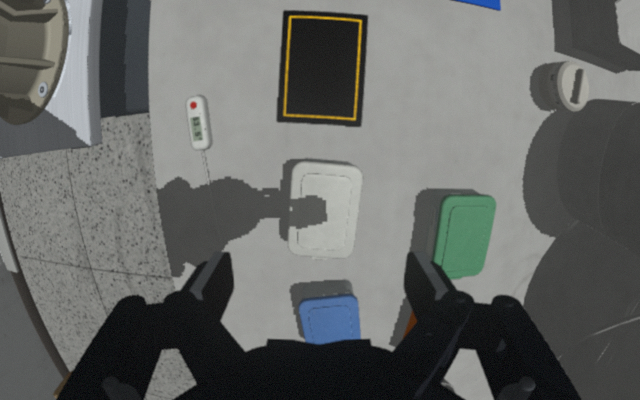

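```bash
cat >> h.py <<'E'
def rect(pix,z,name,st):
    W=np.array([onz(name,p,z,st)[:2] for p in pix],np.float32)
    (c,s,a)=cv2.minAreaRect(W*1000)
    b=cv2.boxPoints((c,s,a));e=[b[1]-b[0],b[2]-b[1]];L=max(e,key=np.linalg.norm)
    ang=np.degrees(np.arctan2(L[1],L[0]))%180
    return np.round(c,1),np.round(sorted(s),1),round(ang-90,2)
def contour(im,lo,hi,win,f=4):
    x0,y0,x1,y1=win;s=cv2.resize(im[y0:y1,x0:x1],None,fx=f,fy=f,interpolation=cv2.INTER_CUBIC)
    h=cv2.cvtColor(s,cv2.COLOR_BGR2HSV);m=cv2.inRange(h,lo,hi)
    m=cv2.morphologyEx(m,cv2.MORPH_CLOSE,np.ones((9,9)));m=cv2.morphologyEx(m,cv2.MORPH_OPEN,np.ones((9,9)))
    cs,_=cv2.findContours(m,cv2.RETR_EXTERNAL,cv2.CHAIN_APPROX_NONE);c=max(cs,key=cv2.contourArea)[:,0,:]
    return (c+.5)/f-.5+np.array([x0,y0])
E
python3 - <<'E'
from h import *
st,im=load('w12')
print('mat',rect([(284,11),(368,16),(360,126),(277,121)],.004,'wrist',st))
print('white',rect([(293,161),(363,165),(356,258),(288,252)],.046,'wrist',st))
c=contour(im,(0,0,0),(180,255,70),(265,0,380,135));print('mat',rect(c,.004,'wrist',st))
c=contour(im,(18,100,100),(35,255,255),(265,0,380,135));print('matyellow',rect(c,.004,'wrist',st))
c=contour(im,(50,60,40),(90,255,255),(420,180,510,290));print('green',rect(c,.046,'wrist',st))
cv2.imwrite('pics/w12z.png',cv2.resize(im[150:270,270:380],None,fx=5,fy=5,interpolation=cv2.INTER_CUBIC))
t=cv2.imread('pics/top0.png')
c=contour(t,(50,60,40),(90,255,255),(360,165,405,205),8);print('topgreen',rect(c,.046,'top',None))
c=contour(t,(100,100,60),(130,255,255),(390,205,440,250),8);print('topblue',rect(c,.046,'top',None))
c=contour(t,(0,0,0),(180,255,90),(306,205,352,250),8);print('topmat',rect(c,.004,'top',None))
E
```

```text
mat (array([453.3, -85.3]), array([ 88.9, 121.8]), np.float32(-3.35))
white (array([ 457.6, -229.8]), array([71.5, 98.5]), np.float32(-4.34))
mat (array([452.7, -85.1]), array([ 89.2, 123.2]), np.float32(-3.32))
matyellow (array([453. , -84.8]), array([ 78. , 112.3]), np.float32(-2.97))Traceback (most recent call last):
  File "<stdin>", line 7, in <module>
  File "h.py", line 32, in rect
    W=np.array([onz(name,p,z,st)[:2] for p in pix],np.float32)
                ~~~^^^^^^^^^^^^^
  File "h.py", line 15, in onz
    o,d=ray(name,px,st);return o+d*(z-o[2])/d[2]
        ~~~^^^^^^^^^^^^
  File "h.py", line 5, in ray
    m=env.camera_model(name)
ValueError: time passes only in moves, steps and waits
```

```bash
python3 - <<'E'
import re
s=open('h.py').read()
s=s.replace("def ray(","_C={}\ndef cam(n):\n    if n not in _C: _C[n]=env.camera_model(n)\n    return _C[n]\ndef ray(",1)
s=s.replace("m=env.camera_model(name)","m=cam(name)")
open('h.py','w').write(s)
E
python3 - <<'E'
from h import *
st,im=load('w12')
c=contour(im,(50,60,40),(90,255,255),(420,180,510,290));print('green',rect(c,.046,'wrist',st))
cv2.imwrite('pics/w12z.png',cv2.resize(im[150:270,270:380],None,fx=5,fy=5,interpolation=cv2.INTER_CUBIC))
t=cv2.imread('pics/top0.png')
c=contour(t,(50,60,40),(90,255,255),(360,165,405,205),8);print('topgreen',rect(c,.046,'top',None))
c=contour(t,(100,100,60),(130,255,255),(390,205,440,250),8);print('topblue',rect(c,.046,'top',None))
c=contour(t,(0,0,0),(180,255,90),(306,205,352,250),8);print('topmat',rect(c,.004,'top',None))
E
```

```text
green (array([ 609.5, -262.1]), array([ 69.8, 101.8]), np.float32(-0.11))
topgreen (array([ 611.8, -263.8]), array([65.3, 96.5]), np.float32(-0.46))
topblue (array([ 465.9, -384.4]), array([ 67.2, 100.5]), np.float32(7.49))
topmat (array([454.1, -84.1]), array([ 84.3, 118.4]), np.float32(-3.68))
```

View pics/w12z.png

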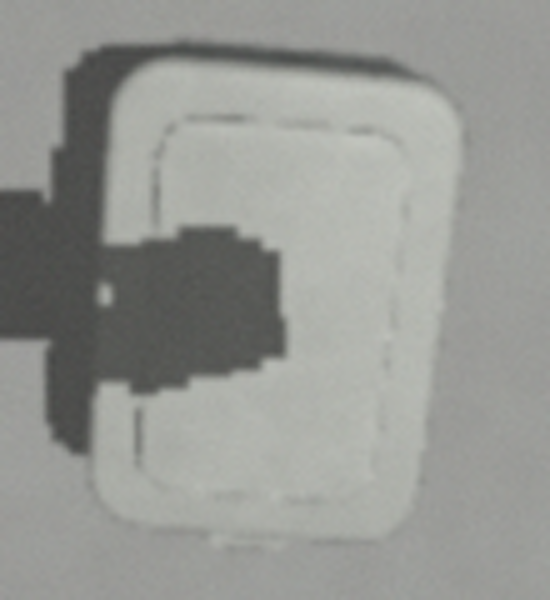

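Run:
```python
from h import *
st,im=load('w12')
P=[(292.4,161),(363,166),(352.4,258.4),(287.6,253.6)]
W=[onz('wrist',p,.046,st)[:2]*1000 for p in P];print(np.round(W,1),np.mean(W,0),rect(P,.046,'wrist',st))
```

```text
[[ 425.  -179.7]
 [ 492.  -184. ]
 [ 485.7 -282.1]
 [ 417.9 -276.7]] [ 455.14520926 -230.61728529] (array([ 454.9, -230.8]), array([68.1, 98.3]), np.float32(-3.71))
```

```bash
python3 -m inch '[[[13,20,2,2],[26,45,4,4],[27,90,4,4],[27,135,4,4],[27,165,4,4],[27,180,4,4],[27,187,4,4],[27,187,4,4],[27,187,4,4]]]' 85.4; python3 -m inch '[[[0,0,0,0],[0,0,0,0],[0,0,0,0],[0,0,0,0],[0,0,0,0],[0,0,0,0],[0,0,0,0]]]' 50 45
python3 - <<'E'
from h import *
st,im=look('wrist','w13');print(st['tcp_pos'],tool(st)[0][:,2])
E
```

```text
clock: 22.85
tcp_pos: [0.4561, -0.2321, 0.0052]
orientation: [-0.483, 0.483, -0.516, 0.517]
wrist_force: [0.6, -0.3, 0.4]
finger_gap: 0.0853
clock: 23.55
tcp_pos: [0.4563, -0.2325, 0.0058]
orientation: [-0.483, 0.483, -0.516, 0.518]
wrist_force: [-1.7, -0.4, 6.1]
finger_gap: 0.0687
[ 0.45633956 -0.23248031  0.0058361 ] [ 0.99773612 -0.06720173  0.00256151]
```

View pics/w13.png

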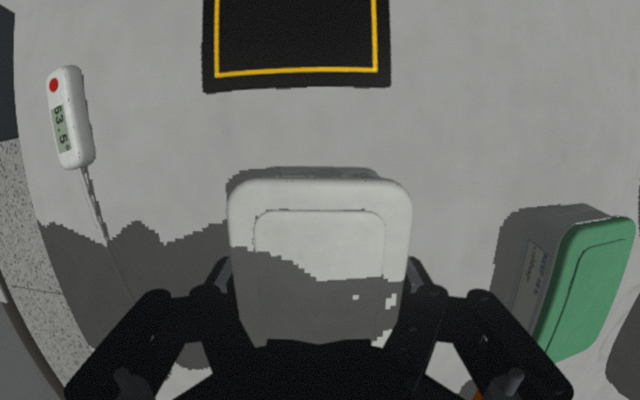

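```bash
python3 -m inch '[[[0,0,0,0],[0,0,0,0],[0,0,0,0],[0,4,0,0],[0,8,0,0],[0,8,0,0]]]' 85.4; python3 -m inch '[[[0,0,0,0],[0,0,0,0],[0,0,0,0],[0,0,0,0],[0,0,0,0],[0,0,0,0],[0,0,0,0]]]' 50 60
```

```text
clock: 24.2
tcp_pos: [0.4547, -0.2314, -0.0046]
orientation: [0.483, -0.483, 0.517, -0.516]
wrist_force: [-0.5, -1.0, 0.9]
finger_gap: 0.0856
clock: 24.9
tcp_pos: [0.4552, -0.2317, -0.0035]
orientation: [0.483, -0.483, 0.517, -0.517]
wrist_force: [-2.0, 0.7, 4.6]
finger_gap: 0.0678
```

```bash
python3 -m inch '[[[0,-20,0,0],[0,-45,0,0],[0,-60,0,0],[-35,-60,-3,0],[-70,-60,-6,0],[-105,-60,-9,0],[-135,-60,-12,0],[-146,-60,-12,0],[-146,-60,-12,0],[-146,-60,-12,0]]]'
python3 - <<'E'
from h import *
st,im=look('wrist','w14');print(st['tcp_pos'],tool(st)[0][:,2])
E
```

```text
clock: 25.9
tcp_pos: [0.4538, -0.0861, 0.0563]
orientation: [-0.483, 0.483, -0.516, 0.517]
wrist_force: [-0.5, -0.4, -1.0]
finger_gap: 0.0675
[ 0.45377116 -0.08611691  0.0563189 ] [ 9.97742700e-01 -6.71477806e-02  8.24178795e-04]
```

View pics/w14.png

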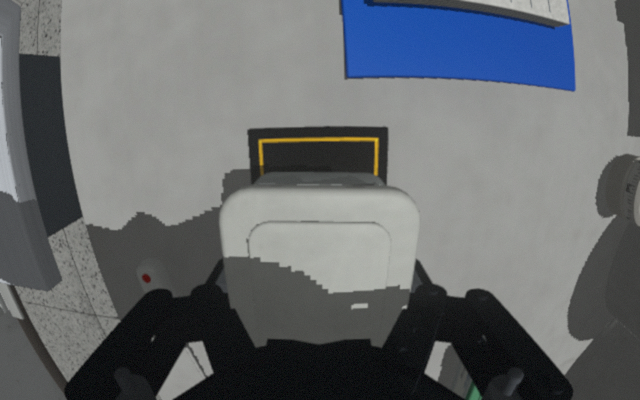

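```bash
python3 -m inch '[[[0,25,0,0],[0,45,0,0],[0,52,0,0],[0,54,0,0],[0,55,0,0],[0,55,0,0]]]'; python3 -m inch '[[[0,0,0,0],[0,1,0,0],[0,1,0,0]]]'
```

```text
clock: 26.55
tcp_pos: [0.4538, -0.0859, 0.0019]
orientation: [-0.483, 0.483, -0.516, 0.517]
wrist_force: [0.3, -0.0, -1.5]
finger_gap: 0.0677
clock: 26.85
tcp_pos: [0.4534, -0.0854, 0.0006]
orientation: [-0.483, 0.483, -0.516, 0.517]
wrist_force: [1.0, -0.3, 0.1]
finger_gap: 0.0672
```

```bash
python3 -m inch '[[[0,0,0,0],[0,0,0,0],[0,0,0,0],[0,-20,0,0],[0,-60,0,0],[0,-105,0,0],[0,-150,0,0],[45,-180,5,-3],[90,-190,9,-6],[135,-190,14,-11]]]' 85.4; python3 -m inch '[[[45,0,5,0],[90,0,9,0],[134,0,14,0],[134,0,14,0],[134,0,14,0],[134,0,14,0]]]'
python3 - <<'E'
from h import *
st,im=look('wrist','w15');print(st['tcp_pos'],tool(st)[0][:,2])
E
```

```text
clock: 27.85
tcp_pos: [0.4595, -0.2232, 0.1934]
orientation: [0.531, -0.531, 0.465, -0.469]
wrist_force: [1.3, -1.0, -0.1]
finger_gap: 0.0855
clock: 28.45
tcp_pos: [0.4882, -0.3512, 0.19]
orientation: [0.53, -0.53, 0.468, -0.467]
wrist_force: [0.7, 0.3, 0.2]
finger_gap: 0.0856
[ 0.48815773 -0.35119166  0.18996269] [ 9.92195020e-01  1.24694060e-01 -6.58080773e-04]
```

View pics/w15.png

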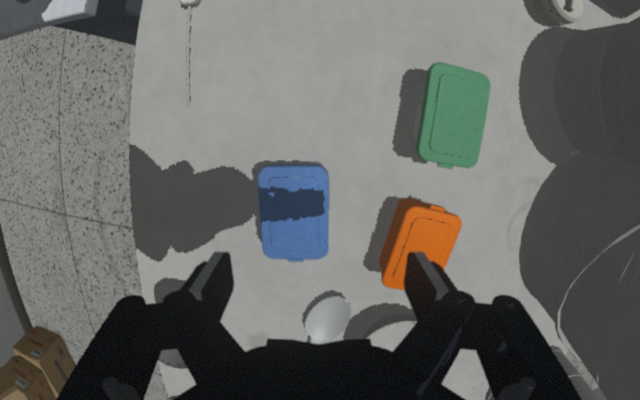

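Run:
```python
from h import *
st,im=load('w15')
c=contour(im,(95,80,30),(130,255,255),(245,150,345,275));r=rect(c,.046,'wrist',st);print(r)
m=r[0]/1000;print(toolmove((m[0],m[1],-.002),st), 'jaw yaw',np.degrees(np.arctan2(tool(st)[0][1,2],tool(st)[0][0,2])))
```

```text
(array([ 465.9, -383.4]), array([ 68.3, 101.4]), np.float32(7.36))
[ 29.43069297 191.94178561 -25.97387131] jaw yaw 7.163090060357233
```

```bash
python3 -m inch '[[[15,10,-13,0],[29,30,-26,0],[29,75,-26,0],[29,120,-26,0],[29,160,-26,0],[29,180,-26,0],[29,190,-26,0],[29,191,-26,0],[29,191,-26,0]]]' 85.4; python3 -m inch '[[[0,0,0,0],[0,0,0,0],[0,0,0,0],[0,0,0,0],[0,0,0,0],[0,0,0,0],[0,0,0,0]]]' 50 60;  python3 -m inch '[[[0,-20,0,0],[0,-50,0,0],[0,-95,0,0],[0,-140,0,0],[0,-140,0,0]]]'
python3 - <<'E'
from h import *
st,im=look('wrist','w16');print(st['tcp_pos'],tool(st)[0][:,2])
print(toolmove((.453,-.0855,st['tcp_pos'][2]),st))
E
```

```text
clock: 29.4
tcp_pos: [0.4672, -0.3843, 0.0006]
orientation: [-0.53, 0.53, -0.467, 0.468]
wrist_force: [0.4, -0.2, 0.5]
finger_gap: 0.0856
clock: 30.1
tcp_pos: [0.4676, -0.3852, 0.0015]
orientation: [0.53, -0.53, 0.467, -0.469]
wrist_force: [-0.2, 0.8, 6.6]
finger_gap: 0.0677
clock: 30.6
tcp_pos: [0.4694, -0.3875, 0.1472]
orientation: [-0.53, 0.531, -0.463, 0.472]
wrist_force: [0.7, -0.0, -1.0]
finger_gap: 0.0679
[ 0.46944494 -0.38752397  0.14717107] [0.99221204 0.12432385 0.00767134]
[-301.71011247   -3.02159909   21.23191271]
```

View pics/w16.png

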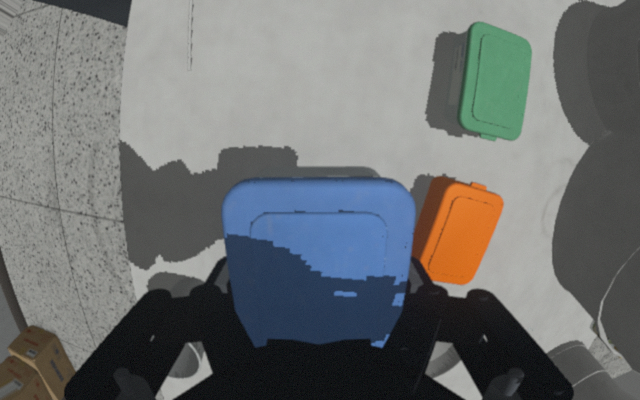

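```bash
python3 -m inch '[[[-40,0,3,2],[-80,0,6,4],[-120,0,9,6],[-160,0,12,8],[-200,0,15,11],[-240,0,18,11],[-275,0,20,11],[-300,0,21,11],[-300,0,21,11],[-300,0,21,11]]]'
python3 - <<'E'
from h import *
st,im=look('wrist','w17');print(st['tcp_pos'],tool(st)[0][:,2])
E
```

```text
clock: 31.65
tcp_pos: [0.4493, -0.0834, 0.1385]
orientation: [0.483, -0.484, 0.517, -0.516]
wrist_force: [-0.1, 0.7, -3.0]
finger_gap: 0.0683
[ 0.44930614 -0.08340093  0.13850582] [ 0.99782792 -0.06586344 -0.00120116]
```

View pics/w17.png

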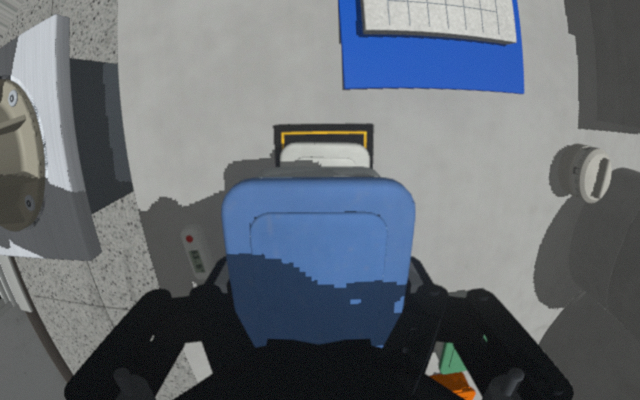

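```bash
python3 -m inch '[[[3,0,4,0],[3,30,4,0],[3,60,4,0],[3,75,4,0],[3,82,4,0],[3,84,4,0],[3,84,4,0],[3,84,4,0]]]'; python3 -m inch '[[[0,1,0,0],[0,1,0,0],[0,1,0,0]]]'
```

```text
clock: 32.5
tcp_pos: [0.4546, -0.0878, 0.0562]
orientation: [-0.483, 0.482, -0.516, 0.517]
wrist_force: [-0.5, -0.6, -0.7]
finger_gap: 0.0682
clock: 32.8
tcp_pos: [0.4539, -0.0872, 0.0546]
orientation: [-0.483, 0.483, -0.516, 0.517]
wrist_force: [0.2, 0.4, -1.8]
finger_gap: 0.0683
```

```bash
python3 -m inch '[[[0,1,0,0],[0,2,0,0],[0,2,0,0]]]'; python3 -m inch '[[[0,1,0,0],[0,1,0,0],[0,1,0,0]]]'
```

```text
clock: 33.1
tcp_pos: [0.4536, -0.0871, 0.0521]
orientation: [0.483, -0.483, 0.517, -0.516]
wrist_force: [-1.0, 0.4, -1.9]
finger_gap: 0.0681
clock: 33.4
tcp_pos: [0.4538, -0.0871, 0.0515]
orientation: [-0.483, 0.483, -0.517, 0.517]
wrist_force: [-0.9, 0.8, 2.7]
finger_gap: 0.0683
```

```bash
python3 -m inch '[[[0,0,0,0],[0,0,0,0],[0,0,0,0],[0,-20,0,0],[0,-60,0,0],[0,-105,0,0],[0,-140,0,0],[30,-140,35,-2],[60,-140,70,-4],[90,-140,105,-4]]]' 85.4; python3 -m inch '[[[30,0,35,0],[50,0,55,0],[50,0,55,0],[50,0,55,0],[50,0,55,0]]]'
python3 - <<'E'
from h import *
st,im=look('wrist','w18');print(st['tcp_pos'],tool(st)[0][:,2])
c=contour(im,(50,60,40),(90,255,255),(220,100,420,290));r=rect(c,.046,'wrist',st);print(r)
m=r[0]/1000;print(toolmove((m[0],m[1],-.002),st), 'jaw yaw',np.degrees(np.arctan2(tool(st)[0][1,2],tool(st)[0][0,2])))
E
```

```text
clock: 34.4
tcp_pos: [0.5538, -0.1852, 0.1922]
orientation: [0.501, -0.501, 0.498, -0.5]
wrist_force: [1.0, 0.2, 1.8]
finger_gap: 0.0852
clock: 34.9
tcp_pos: [0.6067, -0.2331, 0.1911]
orientation: [-0.501, 0.501, -0.5, 0.499]
wrist_force: [-0.8, -0.8, -0.9]
finger_gap: 0.085
[ 0.60665263 -0.2331029   0.19106022] [ 0.99999544  0.00278334 -0.00116786]
(array([ 611.1, -262.6]), array([ 68.1, 101.4]), np.float32(-0.06))
[ 29.6650556  193.03113297   4.59071838] jaw yaw 0.1594737666585173
```

View pics/w18.png

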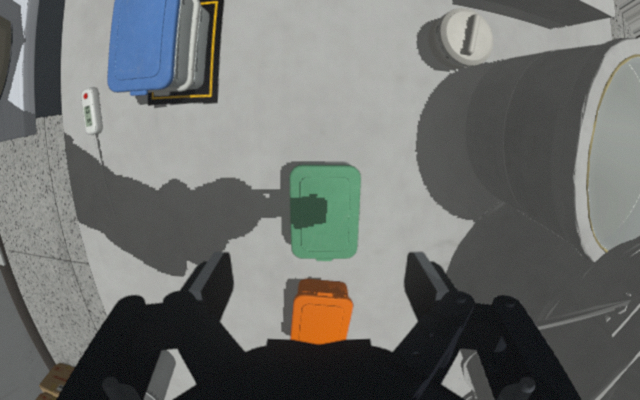

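```bash
python3 -m inch '[[[15,10,2,0],[29,30,4,0],[29,75,4,0],[29,120,4,0],[29,160,4,0],[29,180,4,0],[29,190,4,0],[29,192,4,0],[29,192,4,0]]]' 85.4; python3 -m inch '[[[0,0,0,0],[0,0,0,0],[0,0,0,0],[0,0,0,0],[0,0,0,0],[0,0,0,0],[0,0,0,0]]]' 50 60;  python3 -m inch '[[[0,-20,0,0],[0,-50,0,0],[0,-95,0,0],[0,-140,0,0],[0,-180,0,0],[0,-180,0,0],[0,-180,0,0]]]'
python3 - <<'E'
from h import *
st,im=look('wrist','w19');print(st['tcp_pos'],tool(st)[0][:,2])
print(toolmove((.453,-.0855,st['tcp_pos'][2]),st))
E
```

```text
clock: 35.85
tcp_pos: [0.6122, -0.2634, 0.0002]
orientation: [0.501, -0.5, 0.499, -0.5]
wrist_force: [1.0, -0.6, -0.0]
finger_gap: 0.0855
clock: 36.55
tcp_pos: [0.613, -0.2637, 0.0015]
orientation: [0.501, -0.5, 0.498, -0.501]
wrist_force: [-1.5, 0.2, 5.6]
finger_gap: 0.0683
clock: 37.25
tcp_pos: [0.6123, -0.2633, 0.1808]
orientation: [0.501, -0.5, 0.498, -0.5]
wrist_force: [-0.1, -0.3, -2.1]
finger_gap: 0.0682
[ 0.61229954 -0.26325099  0.18076874] [0.99999284 0.00257865 0.00277077]
[-178.16031427   -0.70821911 -158.84004051]
```

View pics/w19.png

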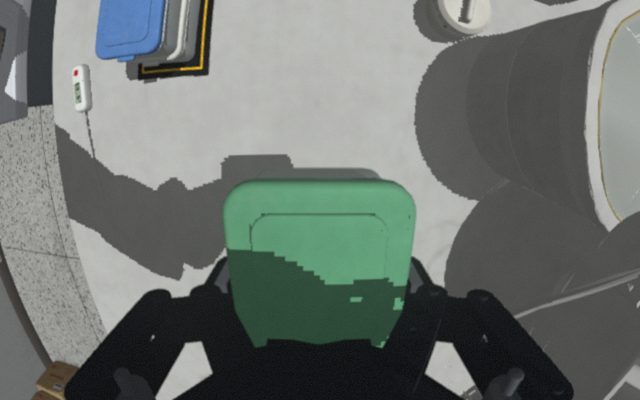

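```bash
python3 -m inch '[[[-15,0,-30,1],[-30,0,-60,2],[-45,0,-90,3],[-60,0,-120,4],[-70,0,-150,4],[-80,0,-159,4],[-80,0,-159,4],[-80,0,-159,4],[-80,0,-159,4]]]'
python3 - <<'E'
from h import *
st,im=look('wrist','w20');print(st['tcp_pos'],tool(st)[0][:,2])
c=contour(im,(95,80,30),(130,255,255),(200,50,450,220));r=rect(c,.096,'wrist',st);print(r)
print(toolmove((.453,-.0862,.0975),st))
E
```

```text
clock: 38.2
tcp_pos: [0.4535, -0.1839, 0.1789]
orientation: [-0.483, 0.483, -0.516, 0.517]
wrist_force: [-0.0, -1.1, -1.7]
finger_gap: 0.0681
[ 0.45352693 -0.18385524  0.17890951] [ 9.97744336e-01 -6.71272127e-02  4.20211816e-04]
(array([ 451.4, -101.3]), array([68.2, 73.1]), np.float32(-3.66))
[-97.40660748  81.39814302  -7.11527501]
```

View pics/w20.png

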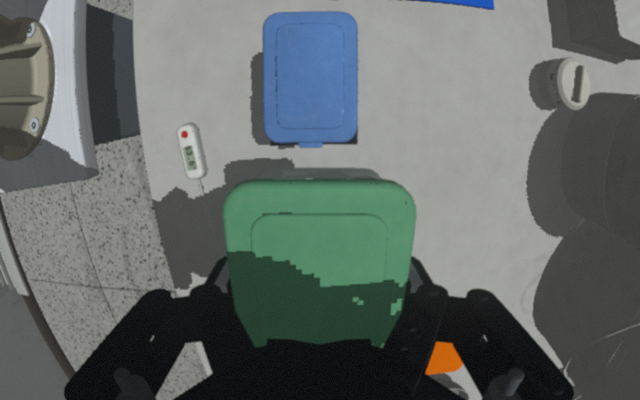

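Run:
```python
from h import *
st,im=load('w20')
c=contour(im,(95,80,30),(130,255,255),(240,11,380,155));r=rect(c,.096,'wrist',st);print(r)
```

```text
(array([452.4, -86.6]), array([ 68.2, 102.3]), np.float32(-3.66))
```

```bash
python3 -m inch '[[[-40,0,-3,0],[-75,0,-5,0],[-97,0,-7,0],[-97,10,-7,0],[-97,40,-7,0],[-97,65,-7,0],[-97,75,-7,0],[-97,77,-7,0],[-97,77,-7,0],[-97,77,-7,0]]]'; python3 -m inch '[[[0,1,0,0],[0,2,0,0],[0,2,0,0]]]'; python3 -m inch '[[[0,1,0,0],[0,1,0,0],[0,1,0,0]]]'
```

```text
clock: 39.25
tcp_pos: [0.453, -0.0867, 0.1033]
orientation: [-0.483, 0.482, -0.516, 0.517]
wrist_force: [-0.3, 0.0, -0.5]
finger_gap: 0.0683
clock: 39.55
tcp_pos: [0.4521, -0.0861, 0.1006]
orientation: [-0.483, 0.483, -0.516, 0.517]
wrist_force: [0.2, -0.7, -1.6]
finger_gap: 0.0682
clock: 39.85
tcp_pos: [0.4519, -0.086, 0.0993]
orientation: [0.483, -0.483, 0.517, -0.517]
wrist_force: [0.6, 0.5, -1.4]
finger_gap: 0.0683
```

```bash
python3 -m inch '[[[0,1,0,0],[0,1,0,0],[0,2,0,0],[0,2,0,0]]]'; python3 -m inch '[[[0,1,0,0],[0,1,0,0],[0,1,0,0]]]'
```

```text
clock: 40.25
tcp_pos: [0.4522, -0.0861, 0.0975]
orientation: [-0.483, 0.483, -0.516, 0.517]
wrist_force: [0.5, 0.3, 0.2]
finger_gap: 0.0678
clock: 40.55
tcp_pos: [0.4524, -0.0861, 0.0975]
orientation: [-0.483, 0.483, -0.516, 0.517]
wrist_force: [-2.3, 1.4, 9.7]
finger_gap: 0.0684
```

```bash
python3 -m inch '[[[0,0,0,0],[0,0,0,0],[0,0,0,0],[0,-20,0,0],[0,-60,0,0],[0,-105,0,0],[0,-135,0,0],[-40,-135,-5,0],[-85,-135,-11,0],[-130,-135,-17,0]]]' 85.4
python3 - <<'E'
from h import *
st,im=look('top','t1');print(st['tcp_pos'])
E
python3 -m inch '[[[-45,0,-6,0],[-90,0,-12,0],[-135,0,-18,0],[-180,0,-24,0],[-225,5,-30,0],[-270,10,-36,0],[-300,20,-44,0],[-300,40,-44,0],[-300,40,-44,0],[-300,40,-44,0]]]'
python3 - <<'E'
from h import *
st,im=look('wrist','w21');print(st['tcp_pos'],tool(st)[0][:,2])
E
```

```text
clock: 41.55
tcp_pos: [0.4438, 0.0457, 0.2315]
orientation: [-0.483, 0.482, -0.517, 0.517]
wrist_force: [1.1, 0.5, 0.4]
finger_gap: 0.0855
[0.44377743 0.04569856 0.2314771 ]
clock: 42.6
tcp_pos: [0.4196, 0.3466, 0.1909]
orientation: [0.482, -0.484, 0.517, -0.516]
wrist_force: [0.6, -0.8, -0.1]
finger_gap: 0.0857
[0.41957164 0.34663612 0.1909251 ] [ 0.99773274 -0.06728525 -0.00144009]
```

View pics/w21.png

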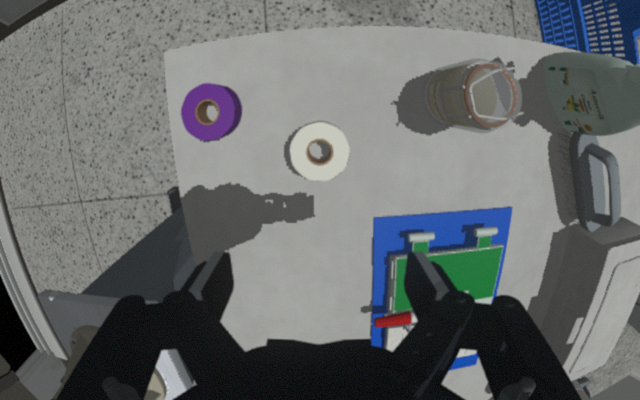

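View pics/t1.png

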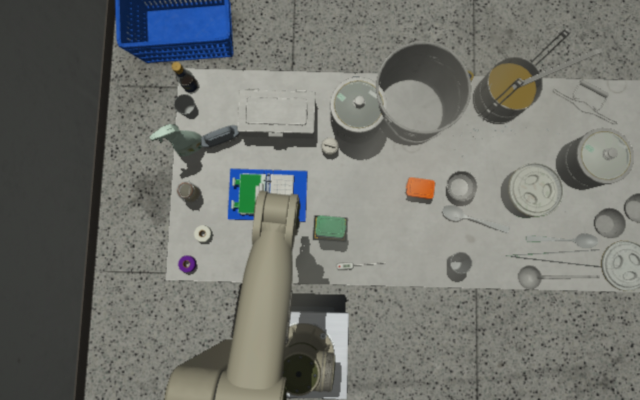

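Run:
```python
from h import *
st,im=load('w21')
c=onz('wrist',(319,151.5),.03,st);print(c)
for p in [(289,152),(350,152),(319,122),(319,181)]: print(onz('wrist',p,.03,st))
print(toolmove((c[0],c[1],.008),st))
```

```text
[0.42070713 0.37764981 0.03      ]
[0.3910036  0.37926392 0.03      ]
[0.45135461 0.37527652 0.03      ]
[0.4226496 0.4068426 0.03     ]
[0.41871363 0.34763319 0.03      ]
[-31.22526482 182.8913294   -0.69042618]
```

```bash
python3 -m inch '[[[-15,10,0,0],[-31,30,-1,0],[-31,75,-1,0],[-31,120,-1,0],[-31,160,-1,0],[-31,180,-1,0],[-31,187,-1,0],[-31,188,-1,0],[-31,188,-1,0]]]' 80; python3 -m inch '[[[0,0,0,0],[0,0,0,0],[0,0,0,0],[0,0,0,0],[0,0,0,0],[0,0,0,0],[0,0,0,0]]]' 40 45;  python3 -m inch '[[[0,-20,0,0],[0,-50,0,0],[0,-95,0,0],[0,-140,0,0],[0,-185,0,0],[0,-230,0,0],[0,-230,0,0],[0,-230,0,0]]]'
python3 - <<'E'
from h import *
st,im=look('wrist','w22');print(st['tcp_pos'],tool(st)[0][:,2])
print(toolmove((.453,-.0855,st['tcp_pos'][2]),st))
E
```

```text
clock: 43.55
tcp_pos: [0.4223, 0.3788, 0.0046]
orientation: [-0.484, 0.482, -0.517, 0.517]
wrist_force: [-0.5, -1.0, -0.9]
finger_gap: 0.0801
clock: 44.25
tcp_pos: [0.4225, 0.3789, 0.0054]
orientation: [-0.484, 0.482, -0.516, 0.517]
wrist_force: [0.4, 0.1, 5.2]
finger_gap: 0.0575
clock: 45.05
tcp_pos: [0.4219, 0.3786, 0.2354]
orientation: [-0.484, 0.481, -0.516, 0.517]
wrist_force: [-0.2, -0.4, -3.3]
finger_gap: 0.0575
[0.42189981 0.37862708 0.23537939] [ 0.99772728 -0.06728898  0.00353222]
[460.98126084  -1.05618991  62.26014908]
```

View pics/w22.png

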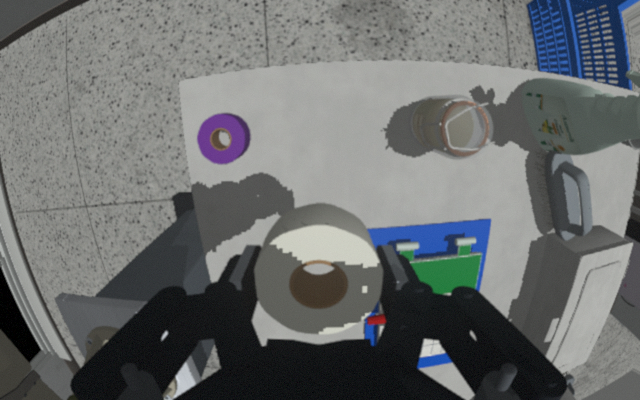

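```bash
python3 -m inch '[[[45,0,6,0],[90,0,12,0],[135,0,18,0],[180,0,24,0],[225,0,30,0],[270,0,36,0],[315,0,42,0],[360,0,48,0],[405,0,55,0],[450,0,61,0]]]'; python3 -m inch '[[[0,0,0,0],[0,0,0,0],[0,0,0,0]]]'
python3 - <<'E'
from h import *
st,im=look('wrist','w23');print(st['tcp_pos'],tool(st)[0][:,2])
t=cv2.imread('pics/t1.png')
c=contour(t,(50,60,40),(90,255,255),(306,205,355,245),8);print('topgreen',rect(c,.142,'top',None))
print(toolmove((.453,-.084,.1475),st))
E
```

```text
clock: 46.1
tcp_pos: [0.4504, -0.0764, 0.2315]
orientation: [0.482, -0.483, 0.518, -0.516]
wrist_force: [0.7, -0.0, 0.0]
finger_gap: 0.0578
clock: 46.4
tcp_pos: [0.4508, -0.074, 0.2321]
orientation: [0.483, -0.483, 0.517, -0.515]
wrist_force: [0.4, -0.0, -1.2]
finger_gap: 0.0573
[ 0.45076458 -0.07401492  0.23213618] [ 0.99776463 -0.06677741 -0.00255192]
topgreen (array([451.5, -86.1]), array([ 66.7, 100.6]), np.float32(-4.18))
[ 9.91485609 84.61670312  3.11318589]
```

View pics/w23.png

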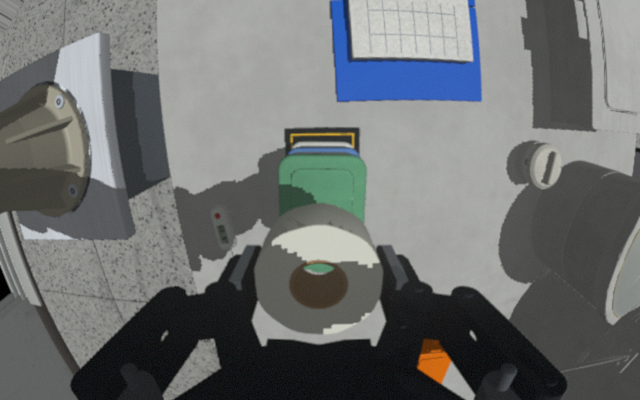

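```bash
python3 -m inch '[[[10,5,3,0],[10,35,3,0],[10,60,3,0],[10,74,3,0],[10,79,3,0],[10,79,3,0],[10,79,3,0]]]'; python3 -m inch '[[[0,1,0,0],[0,2,0,0],[0,2,0,0],[0,3,0,0],[0,3,0,0]]]'; python3 -m inch '[[[0,1,0,0],[0,1,0,0],[0,1,0,0]]]'
```

```text
clock: 47.15
tcp_pos: [0.4546, -0.0851, 0.1549]
orientation: [-0.483, 0.483, -0.516, 0.517]
wrist_force: [0.0, 0.0, 0.4]
finger_gap: 0.0578
clock: 47.65
tcp_pos: [0.454, -0.0852, 0.1513]
orientation: [0.483, -0.483, 0.517, -0.517]
wrist_force: [-0.7, 0.3, -0.4]
finger_gap: 0.0575
clock: 47.95
tcp_pos: [0.454, -0.0852, 0.1502]
orientation: [0.483, -0.483, 0.517, -0.517]
wrist_force: [0.0, -0.5, -0.3]
finger_gap: 0.0572
```

```bash
python3 -m inch '[[[0,1,0,0],[0,2,0,0],[0,2,0,0]]]'; python3 -m inch '[[[0,1,0,0],[0,1,0,0],[0,1,0,0]]]'
```

```text
clock: 48.25
tcp_pos: [0.4539, -0.0851, 0.1481]
orientation: [0.483, -0.483, 0.517, -0.516]
wrist_force: [0.6, 0.4, -1.1]
finger_gap: 0.0576
clock: 48.55
tcp_pos: [0.4542, -0.0853, 0.1474]
orientation: [-0.483, 0.483, -0.516, 0.517]
wrist_force: [0.5, -0.0, -0.3]
finger_gap: 0.0572
```

```bash
python3 -m inch '[[[0,1,0,0],[0,1,0,0],[0,1,0,0]]]';python3 -m inch '[[[0,0,0,0],[0,0,0,0],[0,0,0,0],[0,0,0,0],[0,-15,0,0],[0,-50,0,0],[0,-80,0,0],[0,-80,0,0]]]' 80
python3 - <<'E'
from h import *
st,im=look('wrist','w24');print(st['tcp_pos'])
E
```

```text
clock: 48.85
tcp_pos: [0.4543, -0.0853, 0.1473]
orientation: [-0.483, 0.483, -0.516, 0.517]
wrist_force: [-2.6, 0.7, 7.8]
finger_gap: 0.0576
clock: 49.65
tcp_pos: [0.4563, -0.086, 0.2302]
orientation: [-0.484, 0.482, -0.514, 0.519]
wrist_force: [0.6, 1.0, 0.1]
finger_gap: 0.0799
[ 0.45626447 -0.08601401  0.23016586]
```

View pics/w24.png

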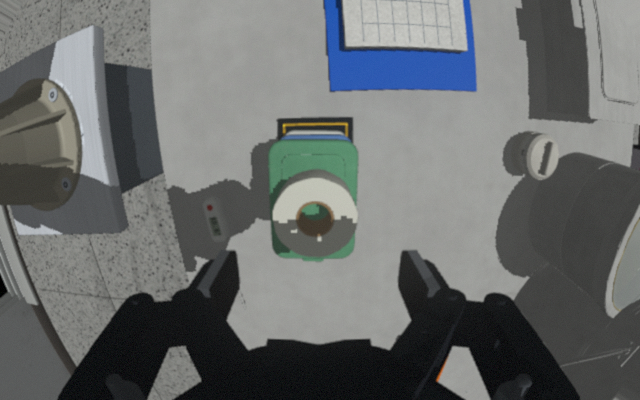

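```bash
python3 - <<'E'
from h import *
st,im=load('w24')
print(onz('wrist',(315,214),.172,st))
c=contour(im,(18,100,100),(35,255,255),(265,100,370,150))
E
python3 -m inch '[[[-43,-10,4,0],[-86,-10,8,0],[-129,-10,12,0],[-172,0,16,0],[-215,20,20,0],[-258,40,27,0],[-258,40,27,0],[-258,40,27,0],[-258,40,27,0]]]' 45
python3 - <<'E'
from h import *
st,im=look('wrist','w25');print(st['tcp_pos'])
st,im=look('top','t2')
E
```

```text
[ 0.45333084 -0.08321575  0.172     ]
clock: 50.6
tcp_pos: [0.4979, 0.1698, 0.1858]
orientation: [0.482, -0.483, 0.517, -0.516]
wrist_force: [0.7, -0.2, 0.1]
finger_gap: 0.045
[0.49789994 0.16981831 0.18579849]
```

View pics/w25.png

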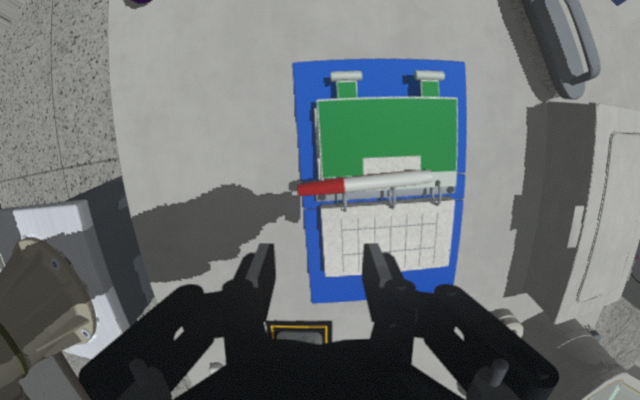

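Run:
```python
from h import *
st,im=load('w25')
cv2.imwrite('pics/w25z.png',cv2.resize(im[150:215,285:465],None,fx=4.4,fy=4.4,interpolation=cv2.INTER_CUBIC))
```

```text
(no output)
```

View pics/w25z.png

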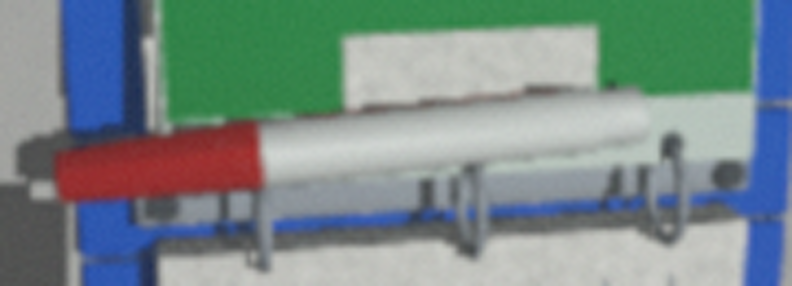

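Run:
```python
from h import *
st,im=load('w25')
for z in (.034,.038,.042):
    a=onz('wrist',(297.6,189.6),z,st);b=onz('wrist',(431.9,175.3),z,st);d=b-a
    print(z,a,b,np.linalg.norm(d),(a+b)/2,np.degrees(np.arctan2(d[1],d[0])))
t=cv2.imread('pics/t2.png');cv2.imwrite('pics/t2z.png',cv2.resize(t[160:240,220:320],None,fx=7,fy=7,interpolation=cv2.INTER_CUBIC))
```

```text
0.034 [0.4755614  0.16583149 0.034     ] [0.61256065 0.17231968 0.034     ] 0.13715280228301363 [0.54406102 0.16907559 0.034     ] 2.711462582021843
0.038 [0.47592293 0.16690366 0.038     ] [0.61106434 0.17330386 0.038     ] 0.13529288376944903 [0.54349363 0.17010376 0.038     ] 2.711462582021835
0.042 [0.47628446 0.16797582 0.042     ] [0.60956803 0.17428803 0.042     ] 0.13343296525588458 [0.54292625 0.17113193 0.042     ] 2.711462582021849
```

View pics/t2z.png

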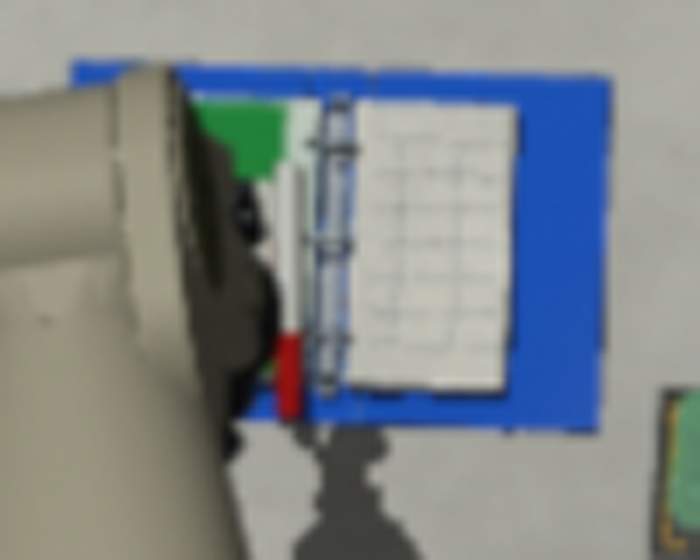

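```bash
python3 -m inch '[[[0,0,5,-8],[-1,0,10,-16],[-1,0,15,-24],[-1,0,20,-32],[-2,0,25,-40],[-2,10,30,-48],[-3,20,35,-56],[-3,30,40,-64],[-3,40,45,-72],[-3,50,48,-80]]]' 32;python3 -m inch '[[[0,0,0,-8],[0,0,0,-16],[0,0,0,-16],[0,0,0,-16],[0,0,0,-16]]]'
python3 - <<'E'
from h import *
st,im=look('wrist','w26');print(st['tcp_pos'],tool(st)[0][:,2])
E
```

```text
clock: 51.7
tcp_pos: [0.5473, 0.1688, 0.1367]
orientation: [0.702, -0.702, 0.084, -0.085]
wrist_force: [0.3, -0.3, 0.7]
finger_gap: 0.032
clock: 52.2
tcp_pos: [0.5467, 0.1697, 0.1367]
orientation: [0.707, -0.707, -0.012, 0.012]
wrist_force: [0.2, 0.0, -0.2]
finger_gap: 0.032
[0.54667877 0.1696522  0.13673932] [-3.41591036e-02  9.99416393e-01  1.71602820e-04]
```

View pics/w26.png

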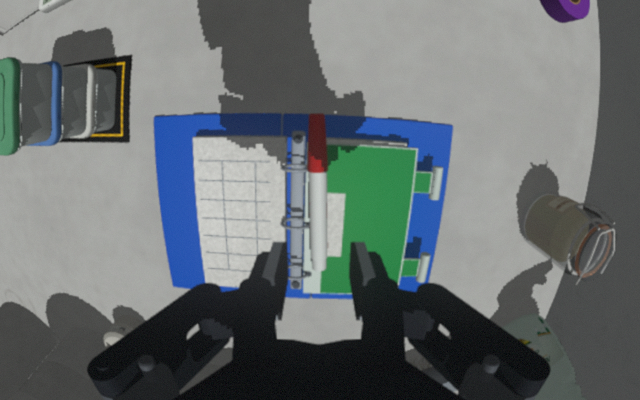

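Run:
```python
from h import *
st,im=load('w26')
a=onz('wrist',(317.5,115),.035,st);b=onz('wrist',(318.5,270),.035,st);m=(a+b)/2;print(a,b,m,np.linalg.norm(a-b))
for p in [(296,152),(296,219),(297,285)]: print('ring',onz('wrist',p,.036,st))
print(toolmove((.545,m[1]-.0,.032),st))
```

```text
[0.47679882 0.16682664 0.035     ] [0.61265906 0.17234426 0.035     ] [0.54472894 0.16958545 0.035     ] 0.1359722293546003
ring [0.5066665 0.1507698 0.036    ]
ring [0.56333679 0.15164508 0.036     ]
ring [0.62916904 0.15295298 0.036     ]
[-1.76384754e+00  1.04737944e+02 -2.73368181e-02]
```

```bash
python3 -m inch '[[[-2,30,0,0],[-2,60,0,0],[-2,85,0,0],[-2,97,0,0],[-2,101,0,0],[-2,102,0,0],[-2,102,0,0]]]'; python3 -m inch '[[[0,0,0,0],[0,0,0,0],[0,0,0,0],[0,0,0,0],[0,0,0,0],[0,0,0,0]]]' 8 35;  python3 -m inch '[[[0,-5,0,0],[0,-25,0,0],[0,-40,0,0],[0,-40,0,0],[0,-40,0,0]]]'
python3 - <<'E'
from h import *
st,im=look('wrist','w27');print(st['tcp_pos'],tool(st)[0][:,2])
print(toolmove((.571,.208,st['tcp_pos'][2]),st))
E
```

```text
clock: 52.95
tcp_pos: [0.5454, 0.1703, 0.0354]
orientation: [0.707, -0.707, -0.014, 0.012]
wrist_force: [0.5, 0.1, 0.7]
finger_gap: 0.0319
clock: 53.55
tcp_pos: [0.5454, 0.1705, 0.0355]
orientation: [0.707, -0.707, -0.014, 0.012]
wrist_force: [-0.2, 0.4, 6.0]
finger_gap: 0.0122
clock: 54.05
tcp_pos: [0.5444, 0.17, 0.0742]
orientation: [-0.707, 0.707, 0.013, -0.013]
wrist_force: [1.0, -0.1, -1.3]
finger_gap: 0.0122
[0.5444439  0.1700135  0.07421917] [-3.72565658e-02  9.99305732e-01 -3.68356712e-05]
[2.79529106e+01 8.38038132e-03 3.69707420e+01]
```

View pics/w27.png

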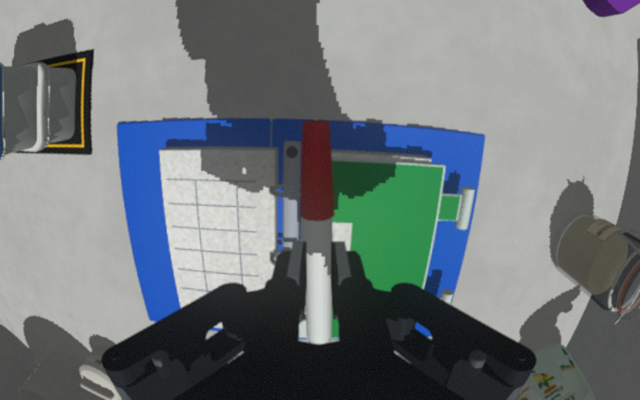

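```bash
python3 -m inch '[[[10,0,13,1],[20,0,26,2],[28,0,37,2],[28,15,37,2],[28,28,37,2],[28,35,37,2],[28,36,37,2],[28,36,37,2]]]'; python3 -m inch '[[[0,1,0,0],[0,2,0,0],[0,2,0,0]]]';python3 -m inch '[[[0,1,0,0],[0,1,0,0],[0,1,0,0]]]'
```

```text
clock: 54.9
tcp_pos: [0.5706, 0.2078, 0.0378]
orientation: [-0.707, 0.707, 0.0, -0.001]
wrist_force: [0.4, 0.1, -0.1]
finger_gap: 0.0122
clock: 55.2
tcp_pos: [0.5713, 0.2081, 0.0367]
orientation: [0.707, -0.707, -0.001, 0.001]
wrist_force: [-1.2, -0.4, 0.5]
finger_gap: 0.0129
clock: 55.5
tcp_pos: [0.5713, 0.2082, 0.0357]
orientation: [0.707, -0.707, -0.001, 0.001]
wrist_force: [-0.1, -0.1, 1.0]
finger_gap: 0.0121
```

```bash
python3 -m inch '[[[0,0,0,0],[0,0,0,0],[0,0,0,0],[0,0,0,0],[0,-10,0,0],[0,-40,0,0],[0,-85,0,0],[0,-130,0,0],[0,-150,0,0],[0,-150,0,0]]]' 32
python3 - <<'E'
from h import *
st,im=look('wrist','w28');print(st['tcp_pos'],st['clock'])
E
```

```text
clock: 56.5
tcp_pos: [0.5735, 0.2087, 0.1907]
orientation: [0.708, -0.706, -0.004, -0.002]
wrist_force: [0.5, -0.1, 0.5]
finger_gap: 0.0321
[0.57349073 0.20873086 0.19068882] 56.5
```

View pics/w28.png

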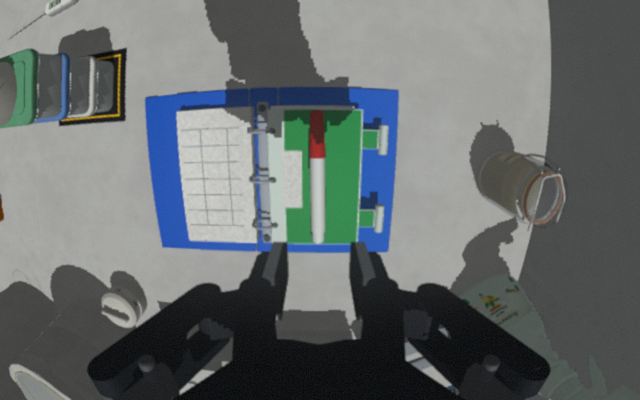

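```bash
python3 -m inch '[[[-20,-20,20,0],[-50,-40,50,0],[-80,-60,80,0],[-110,-60,110,0],[-140,-60,145,0],[-170,-60,180,0],[-200,-60,210,0],[-200,-60,210,0],[-200,-60,210,0],[-200,-60,210,0]]]'
python3 - <<'E'
from h import *
st,im=look('top','t3');print(st['tcp_pos'],st['clock'])
st,im2=look('scene','s3')
cv2.imwrite('pics/t3z.png',cv2.resize(im[150:270,200:360],None,fx=5,fy=5,interpolation=cv2.INTER_CUBIC))
cv2.imwrite('pics/s3z.png',cv2.resize(im2[150:300,200:400],None,fx=4,fy=4,interpolation=cv2.INTER_CUBIC))
E
```

```text
clock: 57.55
tcp_pos: [0.3707, 0.4169, 0.2444]
orientation: [-0.707, 0.708, 0.0, -0.001]
wrist_force: [0.7, -0.3, -0.0]
finger_gap: 0.0323
[0.37070092 0.41686448 0.24439559] 57.55
```

View pics/t3z.png

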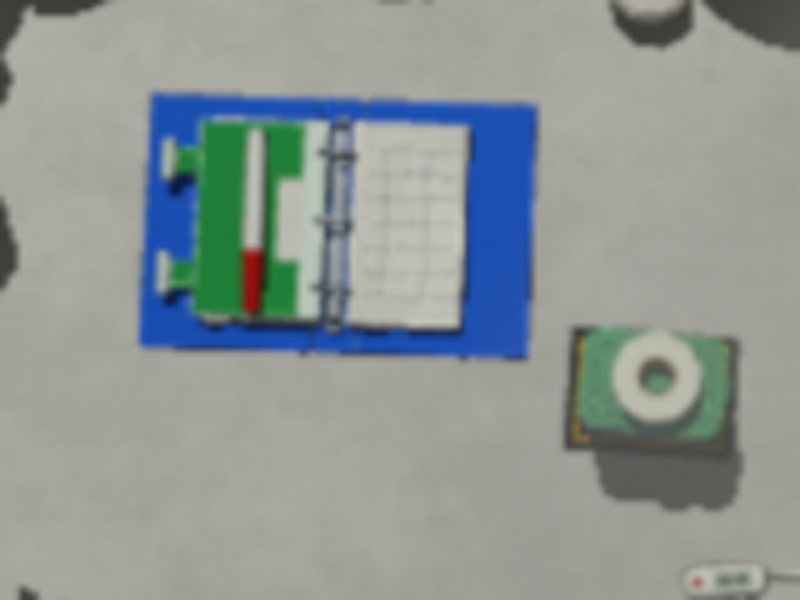

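View pics/s3z.png

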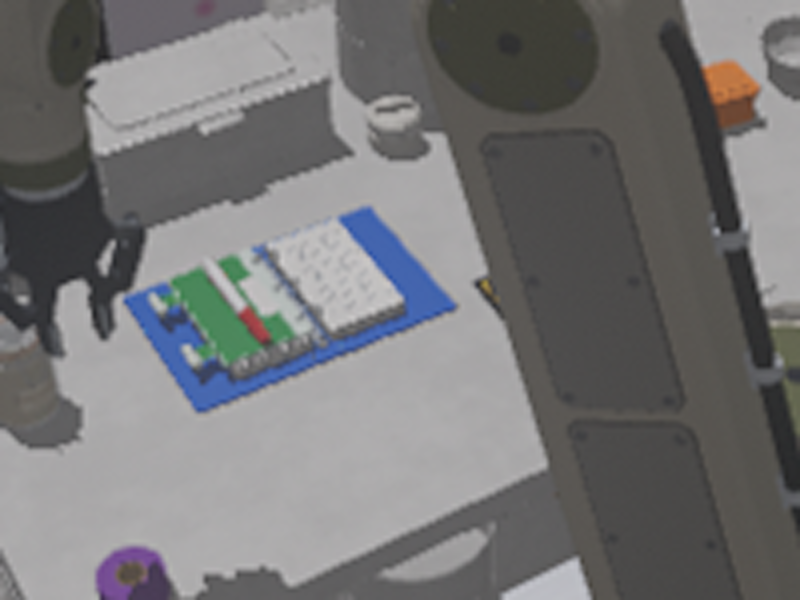

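Run:
```python
from h import *
z2=lambda x,y:((x+.5)/5-.5+200,(y+.5)/5-.5+150)
print('roll',onz('top',z2(657,377),.172)); print('marker',onz('top',z2(255,220),.034))
im=cv2.imread('pics/t3.png')
c=contour(im,(50,60,40),(90,255,255),(310,210,352,242),8);print('green',rect(c,.142,'top',None))
c=contour(im,(0,0,0),(180,255,255),(310,210,352,242),8)
for p in [(574,328),(737,338),(566,447)]: print('mat corner',onz('top',z2(*p),.004))
import numpy as np
print('leaf tabs',onz('top',z2(168,160),.029),onz('top',z2(163,272),.029))
s=env.get_state();print(s['clock'],s['qvel'].round(3))
```

```text
roll [ 0.45341757 -0.08785756  0.172     ]
marker [0.5705207  0.20653935 0.034     ]
green (array([454.3, -51.8]), array([33. , 66.1]), np.float32(88.72))
mat corner [ 0.50046081 -0.02751798  0.004     ]
mat corner [ 0.49624617 -0.14791214  0.004     ]
mat corner [ 0.41270086 -0.02420509  0.004     ]
leaf tabs [0.61383851 0.2729847  0.029     ] [0.53116424 0.27260893 0.029     ]
57.65 [-0.004 -0.002  0.005  0.001 -0.001  0.002]
```

Run:
```python
from workcell import env
print(env.hand_in())
```

```text
the job is handed in; nothing more can be done
None
```

I turned both leaves, stacked the boxes, set the roll on top, laid the marker on the green face, and handed the job in at about 58 s of the 208 s allowed. No verdict came back, so the results below rest on my own camera checks.

- **Leaves:** The upper leaf was turned first, then the lower one. Both lie on the left with green up, and both tabs measure about 123 mm to the left of the ring line, where a fully turned leaf should be.
- **Boxes:** Only three were there: white, blue and green, stacked in that order from the bottom. When checked, each box's centre was within about 2 mm of the mat centre and 1° of its long side. I left the orange look-alike alone.
- **Roll:** It lies flat on top. The final overhead picture puts it about 3 mm from the mat centre. I left the purple roll alone.
- **Marker:** It was knocked onto the ring side of the leaf while I was stacking. I picked it up again, and it now lies flat along the rings about 2 mm from the middle of the green face.
- **Cup and timer:** I never went near either. The timer still stands in the final picture, and both showed in the overhead picture at 41 s. I did not measure their positions again.

One check did not work: the last automatic outline of the green lid came out wrong because the roll covered part of it. For that box I relied on the overhead picture taken just before the roll was set down, which gave about 2 mm.

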